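# Stand the fallen cup and bring the ball dish to it

## Task

Stand the fallen green cup upright in its lane between the red and blue cups, where it fell. Then lift the ball dish by the black grip on its handle, turn it about a quarter turn counter-clockwise seen from above, and finish by holding it still and level from the robot's side of the lane, its orange spout pointing straight across the lane and its tip about 3 cm above the middle of the green cup's mouth, ready to pour: do not pour, let go or set it down. Keep the steel ball inside the black ring in the middle of the dish, and leave the red and blue cups and the carton undisturbed.

Things in the scene. Friction and masses are not known exactly. Their poses are not given: they have to be found in the camera images.
- lane: Fixed grey strip, 92 mm (x) by 480 mm (y), 4 mm thick, with a low aluminium kerb along each long edge (each 10 mm wide, top 10 mm above the table; 72 mm clear between them). Origin at its centre on the table; its y axis runs along the lane, its x axis points straight across it, away from the robot. The cups stand in a row on the strip. The strip is yawed a little and may be to the robot's left or right.
- green_cup_mid (a point): Middle of the green open cup: straight twelve-sided plastic cup with a closed base, 54 mm across its flat sides, 80 mm high, wall 3 mm, about 110 g. Point is on its axis, half-way up; its z axis runs from base to mouth. At the start it lies on its side in the lane, axis roughly along the lane, mouth towards the lane's -y end; standing in the lane its middle is 44 mm above the table.
- green_cup: The same green cup; origin at the centre of its underside.
- red_cup_mid (a point): Middle of the red cup, same shape and size, standing in the lane about 175 mm to one side of the green one. Bystander.
- blue_cup_mid (a point): Middle of the blue cup, same shape and size, standing in the lane about 175 mm to the other side. Bystander. Red and blue may swap places.
- carton: Closed cardboard carton 70 x 110 x 50 mm beyond the work. Bystander; origin at centre of its underside.
- dish: Round grey metal dish, 154 mm diameter, 28 mm high at the rim, about 0.35 kg, resting loose on a 12 mm high round cork seat. Origin at the centre of its underside. Its x axis points to the spout (at the start about towards the robot's right, -y), z is up. The floor is flat in the middle (top 10 mm above the origin) and rises outwards at 8.6 degrees; a painted black ring of 25 mm radius surrounds the middle.
- seat: Fixed round cork seat of 112 mm diameter, 12 mm high, that the dish rests on; origin at the centre of its underside.
- dish_floor (a point): Centre of the dish's floor, 10 mm above the dish's origin; axes as the dish.
- dish_grip (a point): Centre of the black grip block, on the dish's vertical axis, 108 mm above its origin; axes as the dish. The block is 18 mm thick along the dish's x (grip it across this, from above), 56 mm long along the dish's y, 28 mm high, with a thin steel bail running from its ends along y and down to the rim.
- spout_tip (a point): Tip of the orange spout, 103 mm from the dish's axis along its x, 24 mm above the dish's origin (its side walls reach 9 mm higher); axes as the dish. The spout's trough is 34 mm wide and open at the end.
- ball_center (a point): Centre of the loose steel ball, 24 mm diameter, 57 g, resting in the middle of the dish.
Things that resemble listed ones, but are neither listed nor needed, are in the scene too. Leave any pink or yellow look-alike of the dish alone.

How it is judged:
By the outcome, as a careful person would: the job done as asked, in the order asked, and still so for the second after the job is handed in, while the arm keeps its last pose, push and grip.
It also fails if it takes over 67 s, if anything falls off the work surface, if the arm or the gripper's body presses on something with over 40 N, if the wrist force passes 120 N, or if a joint passes its speed limit or range.

## Robot

A 6-joint arm with a two-finger parallel gripper is mounted at the origin on the work surface. World frame = base frame: x ahead of the robot, y to its left, z up, the work surface at z = 0. Lengths are in m, angles in rad, forces in N, time in s.
With the tool pointing down it reaches from about 0.425 to 0.95 m from the base axis. Payload 14.7 kg.
Tool frame: the origin (TCP) lies midway between the tips of the shut fingers; the grasp point (between the pads) lies 19 mm behind it (bot.grasp_offset is the distance from the TCP to the grasp point, in m); z points along the fingers, y is the direction in which the jaws open and shut (so a half turn about z gives the same grasp; the last joint's range is limited). The gripper opens to 85 mm and grips with 20 to 120 N. Pads are 22 mm wide; open, the fingers measure 114 mm over their backs; the gripper's body (76 mm by 85 mm) begins 54 mm behind the grasp point. The pads swing forward as they close: fully open they stand 13 mm farther back than shut.
Start: joints at [-1.172, 0.48, 1.596, -0, 1.065, -0.047], TCP at [0.28, -0.586, 0.231] pointing down, gripper open.
Joint ranges: [-2.75, 2.75], [-0.82, 2.05], [0.23, 2.67], [-1.56, 4.7], [0.09, 2.69], [-2.92, 2.92]. Speed limits (rad/s): [1.89, 1.89, 2.39, 3.01, 3.01, 3.01].

## Interface

Orientations are given as a rotation vector (axis times angle).
In Python, from bench import bot, vision, job gives the robot as it stands.
- The arm moves only by the tool arm_command, never from a script. Its argument "rows" is a list of rows, each a list of 2 entries, a list of its own where there are three numbers: the shift along the tool's x, y, z in units of 30 mm (1.0 is 30 mm), then the turn, a rotation vector about the tool's x, y, z in units of 5 degrees (1.0 is 5 degrees). In form: [[[dx, dy, dz], [ax, ay, az]], ...]. A call has 1 to 20 rows; each row shifts and turns the commanded pose from where the row before left it, along the tool's axes as they then stand; what a row does not reach is not made up. A row lasts 1/12 s, in which the tool goes at most 41.7 mm and 7.16 degrees, less where a joint would pass 70% of its speed; a pose out of reach is approached as far as the arm can. A call is refused whole if a number of a shift passes 1 or a number of a turn 1, either way. A call with a gripper value outside its range is refused whole. "hand" is the opening, from 0 (shut) to 1 (fully open), set as the call begins (left out, the last holds). The fingers move at their own pace and stop on an object; "squeeze" is the grip in N (left out, the last holds). Time passes only in rows, so rows that do not move let the fingers close. It gives the time, the measured TCP pose, the force and the opening at its end, in the units of the state.
- bot.read_state(): the state, without advancing time (a new reading comes with each control period).
- vision.capture(name): name is "scene" or "top"; returns a dict with "image" (420x560x3 uint8, red, green, blue), "range_z" (420x560 float32, m along the optical axis (not along the pixel's ray), 0 where there is no reading), "camera_matrix" (3x3 intrinsics, pixels), "rvec" (rotation vector, rad) and "tvec" (3), from world to camera coordinates, as OpenCV has them. Camera axes: x right, y down, z forward; pixel columns grow to the right and rows downward; lengths in m; the calibration is good to about 2 mm. A picture is of the moment at which its call begins.
- job.finish_job(): hands the job in, once; it reports no verdict.
The state is a dict: "t": time; "qpos": joint angles; "qvel": joint speeds; "effort": joint torques, N m; "tool_pos": TCP position; "eef_rot": TCP orientation; "force": force on the tool from outside, world axes, zero at the start; "torque": the same for the moment, N m; "grip_width": finger opening in m.
Only numpy, scipy, OpenCV 4.12 (cv2) and the standard library are available. Lean on these libraries where they do the work, as an engineer would, in place of code of your own. Each camera call takes 0.05 s, during which the arm holds its last target.

## Working session

There is one attempt and no reset: what is moved stays moved. The work goes in short steps, Python scripts to look and compute and a tool call to move; the robot and the scene stay as the last step left them, time stands still between calls to the robot, and variables do not carry over. Pictures are saved under pics/ and viewed, and the job is handed in when it is done.

Besides the shell and the picture viewer there is one more tool, called after "Emit:" in YAML: its name, and indented under it one key for each argument. arm_command: Moves the arm, as the interface text tells. Its arguments: {"type":"object","properties":{"rows":{"type":"array","items":{"type":"array"}},"hand":{"type":"number"},"squeeze":{"type":"number"}},"required":["rows"]}

```bash
ls; mkdir -p pics; cat > h.py <<'E'
import numpy as np, cv2
from bench import bot, vision, job
def cap(n,tag):
    c=vision.capture(n); cv2.imwrite(f'pics/{tag}.png',c['image'][:,:,::-1]); np.savez(f'{tag}.npz',**c); return c
def load(tag): return dict(np.load(f'{tag}.npz'))
def pts(c):
    K=c['camera_matrix'];R,_=cv2.Rodrigues(c['rvec']);z=c['range_z']
    v,u=np.mgrid[:z.shape[0],:z.shape[1]]
    P=np.stack([(u-K[0,2])/K[0,0]*z,(v-K[1,2])/K[1,1]*z,z],-1)
    return (P-c['tvec'].ravel())@R
def ray(c,u,v,h):
    K=c['camera_matrix'];R,_=cv2.Rodrigues(c['rvec'])
    o=-R.T@c['tvec'].ravel(); d=R.T@np.linalg.inv(K)@np.array([u,v,1.])
    return o+d*(h-o[2])/d[2]
E
python3 - <<'E'
from h import *
for n in('scene','top'):
    c=cap(n,n+'0');R,_=cv2.Rodrigues(c['rvec']);print(n,-R.T@c['tvec'].ravel(),R[2],c['camera_matrix'][0])
print(bot.read_state())
E
```

```text
pics
scene [ 1.61079836 -0.21074229  0.86825345] [-0.80376083  0.16749689 -0.57088819] [439.96606513   0.         283.23352934]
top [0.39017455 0.02825249 0.94832237] [ 0.21046298 -0.00883333 -0.97756192] [390.20923323   0.         282.5454989 ]
{'t': 0.1, 'qpos': array([-1.17155733e+00,  4.80763627e-01,  1.59682352e+00, -4.35710044e-05,
        1.06509881e+00, -4.65758541e-02]), 'qvel': array([-0.00158171,  0.00136417, -0.00046202, -0.00142125, -0.00160408,
       -0.00106456]), 'effort': array([-4.01526258e-04, -9.52258658e+01, -4.31038785e+01, -1.06006000e-04,
        5.17942070e-03,  6.47158708e-05]), 'tool_pos': array([ 0.28014912, -0.58611115,  0.23073542]), 'eef_rot': array([-3.06281544e+00, -6.94295351e-01,  3.60065618e-04]), 'force': array([ 0.43235059, -0.25220831, -1.47106066]), 'torque': array([ 0.03111023, -0.0024175 ,  0.02955195]), 'grip_width': 0.08525993538784622}
```

View pics/scene0.png

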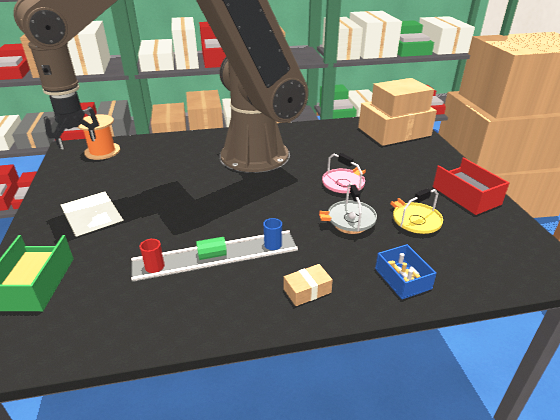

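View pics/top0.png

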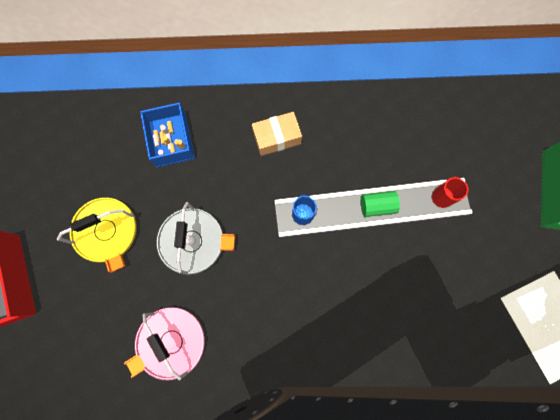

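The top view shows three dish-like things: grey (190,240), yellow (103,230) and pink (170,343). The grey metal one with its orange spout at (228,242), towards -y, and the ball is the one meant. The green cup lies at (380,204), between blue (304,210) and red (455,191).

```bash
cat > m.py <<'E'
from h import *
def mask(c,lo,hi,roi=None):
    m=cv2.inRange(cv2.cvtColor(c['image'],cv2.COLOR_RGB2HSV),lo,hi)
    if roi:
        k=np.zeros_like(m);x0,y0,x1,y1=roi;k[y0:y1,x0:x1]=1;m=m*k
    return m
if __name__=='__main__':
    t=load('top0');s=load('scene0');Pt=pts(t);Ps=pts(s)
    im=t['image'][:,:,::-1]
    a=cv2.resize(im[195:285,145:245],(500,450),interpolation=cv2.INTER_CUBIC)
    b=cv2.resize(s['image'][180:245,310:390,::-1],(500,406),interpolation=cv2.INTER_CUBIC)
    cv2.imwrite('pics/cropd.png',a);cv2.imwrite('pics/crops.png',b)
    cv2.imwrite('pics/cropg.png',cv2.resize(im[170:245,265:485],(792,270),interpolation=cv2.INTER_CUBIC))
    # lane
    def st(n,P): print(n,len(P),'min',P.min(0).round(4),'max',P.max(0).round(4),'med',np.median(P,0).round(4))
    for nm,c,P,roi in(('top',t,Pt,(340,180,420,225)),('scene',s,Ps,(180,225,240,270))):
        m=mask(c,(50,120,60),(75,255,255),roi);Q=P[(m>0)&(c['range_z']>0)]
        st('green '+nm,Q)
        T=Q[Q[:,2]>np.percentile(Q[:,2],50)]
        r=cv2.minAreaRect((T[:,:2]*1000).astype(np.float32));print(r)
    for nm,c,P,roi in(('blue',t,Pt,(285,190,325,230)),('red',t,Pt,(430,170,475,215))):
        lo,hi=((105,120,60),(125,255,255)) if nm=='blue' else ((0,150,80),(8,255,255))
        Q=P[mask(c,lo,hi,roi)>0];Q=Q[Q[:,2]>.075];st(nm,Q)
    for nm,c,P,roi in(('top',t,Pt,(265,170,485,245)),('scene',s,Ps,(120,225,305,285))):
        m=mask(c,(0,0,120),(180,45,255),roi);Q=P[(m>0)];Q=Q[(Q[:,2]>-.005)&(Q[:,2]<.03)]
        st('lane '+nm,Q); r=cv2.minAreaRect((Q[:,:2]*1000).astype(np.float32));print(r)
E
python3 m.py
```

```text
green top 793 min [ 0.5722 -0.2556  0.0122] max [ 0.6264 -0.1728  0.0621] med [ 0.5956 -0.2102  0.0536]
((601.0133666992188, -213.93939208984375), (35.82716751098633, 80.46585083007812), 2.176642656326294)
green scene 514 min [ 0.5219 -0.2597 -0.0009] max [ 0.6365 -0.1759  0.0624] med [ 0.6234 -0.2157  0.0481]
((604.5078735351562, -215.51809692382812), (45.88066482543945, 78.80696105957031), 5.969274044036865)
blue 111 min [ 0.3902 -0.0565  0.0751] max [0.6159 0.0283 0.9483] med [ 0.5868 -0.0305  0.0828]
red 162 min [ 0.3902 -0.4061  0.0751] max [0.6453 0.0283 0.9483] med [ 0.6176 -0.3774  0.0824]
lane top 5041 min [ 0.5357 -0.453  -0.0046] max [0.6688 0.04   0.0148] med [ 0.5905 -0.1659  0.0045]
((602.2631225585938, -206.424072265625), (97.80702209472656, 487.7896423339844), 4.7426018714904785)
lane scene 2624 min [ 0.5244 -0.4499 -0.0031] max [0.7137 0.042  0.0241] med [ 0.6124 -0.2154  0.005 ]
((628.4453735351562, -202.30458068847656), (188.6326446533203, 489.9864196777344), 2.3463244438171387)
```

```bash
python3 - <<'E'
from m import *
t=load('top0');s=load('scene0');
for nm,c,roi in(('top',t,(145,195,245,285)),('scene',s,(310,180,390,245))):
    P=pts(c);x0,y0,x1,y1=roi
    sub=np.zeros(c['range_z'].shape,bool);sub[y0:y1,x0:x1]=1
    v=cv2.cvtColor(c['image'],cv2.COLOR_RGB2HSV)
    g=sub&(P[...,2]>.095);Q=P[g]
    print(nm,'high',len(Q),Q.min(0).round(4),Q.max(0).round(4));
    k=g&(v[...,2]<60);Q=P[k];print('blk',len(Q),Q.min(0).round(4),Q.max(0).round(4),cv2.minAreaRect((Q[:,:2]*1000).astype(np.float32)))
    vv,uu=np.nonzero(k);print('px',uu.mean(),vv.mean())
    o=mask(c,(8,150,120),(20,255,255),roi)>0;Q=P[o];print('spout',len(Q),Q.min(0).round(4),Q.max(0).round(4),np.median(Q,0).round(4))
    d=sub&(P[...,2]>.03)&(P[...,2]<.05)&~o;Q=P[d];print('dishrim',Q.min(0).round(4),Q.max(0).round(4),cv2.minEnclosingCircle((Q[:,:2]*1000).astype(np.float32)))
E
```

```text
top high 487 [0.3902 0.0283 0.0959] [0.6063 0.2519 0.9483]
blk 94 [0.3902 0.0283 0.1117] [0.553  0.2488 0.9483] ((453.3865051269531, 146.66058349609375), (263.75653076171875, 49.97404479980469), 51.17585754394531)
px 182.43617021276594 237.5
spout 171 [ 0.3902  0.0283 -0.0022] [0.5402 0.1709 0.9483] [0.5249 0.1561 0.0339]
dishrim [0.4524 0.1392 0.03  ] [0.6065 0.318  0.0499] ((530.80712890625, 228.8501739501953), 89.87586975097656)
scene high 182 [ 0.4589 -0.2107  0.0952] [1.6108 0.2497 0.8683]
blk 99 [ 0.5042 -0.2107  0.1071] [1.6108 0.2472 0.8683] ((1061.325439453125, 27.10955810546875), (29.517852783203125, 1197.12353515625), 68.0060043334961)
px 354.14141414141415 192.62626262626262
spout 79 [ 0.4527 -0.2107 -0.0025] [1.6108 0.1668 0.8683] [0.5123 0.1513 0.039 ]
dishrim [0.3278 0.1407 0.03  ] [0.6118 0.3537 0.05  ] ((467.888427734375, 275.20135498046875), 153.19981384277344)
```

View crops.

```bash
python3 - <<'E'
import cv2,numpy as np
a=cv2.imread('pics/cropd.png');b=cv2.imread('pics/crops.png');g=cv2.imread('pics/cropg.png')
o=np.zeros((600,800,3),np.uint8)
o[:270,:792]=g; a=cv2.resize(a,(366,330)); b=cv2.resize(b,(400,325));o[270:600,:366]=a;o[270:595,390:790]=b
cv2.imwrite('pics/crops1.png',o)
E
```

```text
(no output)
```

View pics/crops1.png

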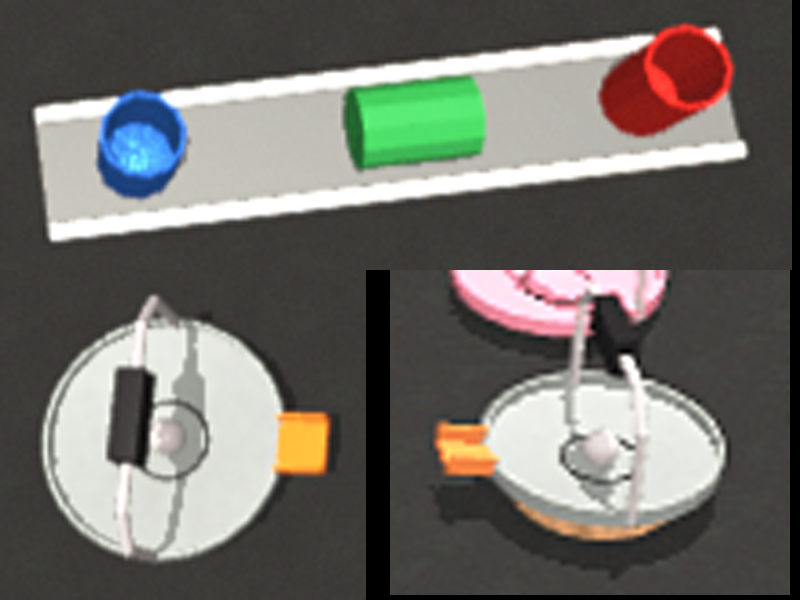

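```bash
python3 - <<'E'
from m import *
t=load('top0');s=load('scene0');
def rect(Q): return cv2.minAreaRect((Q[:,:2]*1000).astype(np.float32))
for nm,c,roi in(('top',t,(145,195,245,285)),('scene',s,(310,180,390,245))):
    P=pts(c);x0,y0,x1,y1=roi
    sub=np.zeros(c['range_z'].shape,bool);sub[y0:y1,x0:x1]=1;sub&=c['range_z']>0
    v=cv2.cvtColor(c['image'],cv2.COLOR_RGB2HSV)
    k=sub&(P[...,2]>.105)&(P[...,2]<.2)&(v[...,2]<70);Q=P[k];print(nm,'blk',len(Q),Q.min(0).round(4),Q.max(0).round(4),rect(Q[Q[:,2]>.125]) )
    o=(mask(c,(8,150,120),(20,255,255),roi)>0)&sub&(P[...,2]>.02);Q=P[o];print('spout',len(Q),Q.min(0).round(4),Q.max(0).round(4),Q.mean(0).round(4))
    if nm=='top':
        d=sub&(P[...,2]>.03)&(P[...,2]<.045)&~o;Q=P[d];Q=Q[abs(Q[:,1]-.23)<.08];print('dishrim',Q.min(0).round(4),Q.max(0).round(4),cv2.minEnclosingCircle((Q[:,:2]*1000).astype(np.float32)))
for nm,lo,hi,roi in(('blue',(105,120,60),(125,255,255),(285,190,325,230)),('red',(0,150,80),(8,255,255),(430,170,475,215))):
    P=pts(t);Q=P[(mask(t,lo,hi,roi)>0)&(t['range_z']>0)];Q=Q[(Q[:,2]>.079)];print(nm,len(Q),cv2.minEnclosingCircle((Q[:,:2]*1000).astype(np.float32)),rect(Q))
P=pts(t);z=P[...,2]
# kerb tops
m=(mask(t,(0,0,150),(180,45,255),(265,170,485,245))>0)&(t['range_z']>0)&(z>.006)&(z<.018);Q=P[m];print(rect(Q))
for sgn in(0,1):
    n=np.array([np.cos(.087),np.sin(.087)]);d=Q[:,:2]@n
    R=Q[(d>d.mean()) if sgn else (d<d.mean())];print(len(R),np.polyfit(R[:,1],R[:,0],1),R[:,2].mean(),R[:,1].min(),R[:,1].max())
print(P[60:380:20,350,2].round(4)) 
E
```

```text
top blk 198 [0.5012 0.2303 0.1107] [0.5547 0.2501 0.1387] ((527.94921875, 239.97901916503906), (17.03247833251953, 52.746334075927734), 85.48176574707031)
spout 151 [0.503  0.1364 0.0276] [0.5402 0.1694 0.0479] [0.5242 0.1548 0.0365]
dishrim [0.4524 0.1509 0.03  ] [0.6065 0.31   0.0449] ((530.6243286132812, 233.11732482910156), 84.52605438232422)
scene blk 101 [0.5042 0.2288 0.1071] [0.5618 0.2472 0.1383] ((532.9689331054688, 238.5140380859375), (16.631616592407227, 57.57829284667969), 89.23502349853516)
spout 72 [0.5029 0.1367 0.0308] [0.5464 0.1668 0.0493] [0.5244 0.1507 0.0394]
blue 86 ((588.7219848632812, -29.23024559020996), 27.45716667175293) ((587.8347778320312, -29.055885314941406), (52.036964416503906, 51.73760986328125), 46.12495040893555)
red 133 ((618.367431640625, -379.41094970703125), 28.36053466796875) ((618.7452392578125, -379.1829833984375), (52.71497344970703, 54.49760055541992), 42.755577087402344)
((600.7210693359375, -203.38719177246094), (93.03242492675781, 479.7577209472656), 4.65335750579834)
934 [-0.08089488  0.54556385] 0.009179640648991214 -0.4456489841623593 0.03273158037024273
764 [-0.09051125  0.61893131] 0.008998664312916875 -0.4380038703720185 0.03744768362163125
[-7.65e-01 -1.10e-03 -1.80e-03  2.90e-03 -2.10e-03  1.20e-03 -1.00e-03
  2.20e-03  5.80e-03 -2.70e-03 -6.00e-04  1.10e-03  2.50e-03  5.00e-04
 -2.00e-04 -1.40e-03]
```

```bash
python3 - <<'E'
from m import *
print([d for d in dir(bot) if d[0]!='_'],bot.grasp_offset)
t=load('top0');s=load('scene0');P=pts(t)
# dish rim: non-table grey blob boundary; cast at z=.040
for nm,c,roi,seed in(('top',t,(145,195,245,285),(190,240)),('scene',s,(310,180,390,245),(335,215))):
    m=mask(c,(0,0,95),(180,60,255),roi)
    m=cv2.morphologyEx(m,cv2.MORPH_CLOSE,np.ones((9,9)))
    cs,_=cv2.findContours(m,cv2.RETR_EXTERNAL,cv2.CHAIN_APPROX_NONE);k=max(cs,key=cv2.contourArea)[:,0]
    W=np.array([ray(c,u,v,.040)[:2] for u,v in k])
    for _ in range(6):
        A=np.c_[2*W,np.ones(len(W))];x=np.linalg.lstsq(A,(W**2).sum(1),rcond=None)[0];r=np.sqrt(x[2]+x[0]**2+x[1]**2)
        e=abs(np.hypot(*(W-x[:2]).T)-r);W=W[e<max(.0025,np.percentile(e,85))]
    print(nm,'rim',x[:2].round(4),r.round(4),len(W))
    o=mask(c,(8,150,120),(20,255,255),roi);vv,uu=np.nonzero(o);Q=np.array([ray(c,u,v,.038)[:2] for u,v in zip(uu,vv)])
    print(' spout',Q.mean(0).round(4),cv2.minAreaRect((Q*1000).astype(np.float32)))
    d=Q.mean(0)-x[:2];print(' az',np.degrees(np.arctan2(d[1],d[0])))
    k=mask(c,(0,0,0),(180,255,60),roi)
    z=pts(c)[...,2];k=(k>0)&(z>.1)&(z<.2);k8=k.astype(np.uint8)
    v_,u_=np.nonzero(k);r=cv2.minAreaRect(np.c_[u_,v_].astype(np.float32));print(' grip px',r[0],r[1],'->z.12',ray(c,*r[0],.12).round(4),'z.128',ray(c,*r[0],.128).round(4))
# green ridge
for nm,c,roi in(('top',t,(340,180,420,225)),('scene',s,(180,225,240,270))):
    Q=pts(c)[(mask(c,(50,120,60),(75,255,255),roi)>0)&(c['range_z']>0)];T=Q[(Q[:,2]>.05)&(abs(Q[:,0]-.6)<.05)]
    p=np.polyfit(T[:,1],T[:,0],1);print(nm,p,'x at mid',np.polyval(p,-.2142),T[:,1].min(),T[:,1].max(),T[:,2].max(),np.percentile(T[:,2],90))
E
```

```text
['Unreachable', 'grasp_offset', 'read_state'] 0.0187
top rim [0.5289 0.2416] 0.0776 158
 spout [0.5222 0.1536] ((521.173828125, 152.7792205810547), (32.5041618347168, 37.82609176635742), 87.72982788085938)
 az -94.38925831764963
 grip px (180.89590454101562, 235.13479614257812) (9.405720710754395, 25.06244659423828) ->z.12 [0.5281 0.2406 0.12  ] z.128 [0.5267 0.2385 0.128 ]
scene rim [0.4676 0.2488] 0.1469 74
 spout [0.5222 0.15  ] ((521.9989013671875, 150.41619873046875), (32.47872543334961, 50.88663864135742), 83.14955139160156)
 az -61.03592461144178
 grip px (354.7000427246094, 192.10000610351562) (15.811387062072754, 8.22192096710205) ->z.12 [0.5287 0.2423 0.12  ] z.128 [0.5402 0.2374 0.128 ]
top [-0.05041638  0.59009555] x at mid 0.6008947370956182 -0.2549871108288929 -0.17332164546841566 0.062075478008545626 0.058945449663412475
scene [-0.07713085  0.59356795] x at mid 0.6100893799840224 -0.2539619127876257 -0.17599335404153008 0.06235185826928069 0.059472311901905196
```

```bash
cat > d.py <<'E'
from h import *
from scipy.spatial.transform import Rotation as Ro
def cur():
    s=bot.read_state();return s['tool_pos'],Ro.from_rotvec(s['eef_rot']),s
def ori(az,tilt):  # tool y at az (deg), tilt about tool y
    a=np.radians(az);y=np.array([np.cos(a),np.sin(a),0]);z=np.array([0,0,-1.]);x=np.cross(y,z)
    return Ro.from_matrix(np.c_[x,y,z])*Ro.from_euler('y',tilt,degrees=True)
def delta(p1,R1,p0=None,R0=None):
    p,R,s=cur(); p0=p if p0 is None else p0; R0=R if R0 is None else R0
    print('t',round(s['t'],2),'pos',s['tool_pos'].round(4),'w',round(s['grip_width'],4),'F',s['force'].round(1))
    print(' turn total/5deg (after shift)',(np.degrees((R0.inv()*R1).as_rotvec())/5).round(2))
    print(' shift total/30mm in tool now',(R0.inv().apply(p1-p0)/.03).round(3),' in tool after turn',(R1.inv().apply(p1-p0)/.03).round(3))
def tcp(g,R): return np.asarray(g)+R.apply([0,0,bot.grasp_offset])
E
python3 - <<'E'
from d import *
P=pts(load('scene0'));z=load('scene0')['range_z']
m=(z>0)&(P[...,2]>.02)&(P[...,2]<.6);m[:, :50]=0
Q=P[100:160,80:125][m[100:160,80:125]];print(np.percentile(Q,[2,50,98],axis=0).round(3))
az=4.5;ly=np.array([-np.sin(np.radians(az)),np.cos(np.radians(az)),0])
R=ori(az,40);g=np.array([.602,-.2145,.034])-.005*ly
T=tcp(g,R);print('T',T.round(4))
p0,R0,_=cur()
print('A raise .06 then above');delta(T+[0,0,.10],R)
Ry=ori(az,0)
print((np.degrees((R0.inv()*Ry).as_rotvec())/5).round(2))
E
```

```text
[[-0.196 -0.661  0.025]
 [-0.103 -0.584  0.133]
 [ 0.284 -0.519  0.347]]
T [ 0.6014 -0.2075  0.0197]
A raise .06 then above
t 0.1 pos [ 0.2801 -0.5861  0.2307] w 0.0853 F [ 0.4 -0.3 -1.5]
 turn total/5deg (after shift) [  4.79   6.99 -13.2 ]
 shift total/30mm in tool now [15.105 -6.764  3.71 ]  in tool after turn [ 6.615 11.667 10.383]
[-1.000e-02 -1.000e-02 -1.379e+01]
```

Emit:
arm_command:
  rows:
    - [[0.94, -0.42, 0], [0, 0, 0]]
    - [[0.94, -0.42, 0], [0, 0, 0]]
    - [[0.94, -0.42, 0], [0, 0, 0]]
    - [[0.94, -0.42, 0], [0, 0, 0]]
    - [[0.94, -0.42, 0], [0, 0, 0]]
    - [[0.94, -0.42, 0], [0, 0, 0]]
    - [[0.94, -0.42, 0], [0, 0, 0]]
    - [[0.94, -0.42, 0], [0, 0, 0]]
    - [[0.94, -0.42, 0], [0, 0, 0]]
    - [[0.94, -0.42, 0], [0, 0, 0]]
    - [[0.94, -0.42, 0], [0, 0, 0]]
    - [[0.94, -0.42, 0], [0, 0, 0]]
    - [[0.94, -0.42, 0], [0, 0, 0]]
    - [[0.94, -0.42, 0], [0, 0, 0]]
    - [[0.94, -0.42, 0], [0, 0, 0]]
    - [[0.94, -0.42, 0], [0, 0, 0]]
  hand: 1

```text
t: 1.43
tool_pos: [0.6011, -0.2086, 0.231]
eef_rot: [-3.064, -0.694, 0.001]
force: [0.1, -2.0, -0.0]
grip_width: 0.0857
```

Emit:
arm_command:
  rows:
    - [[0, 0, 0], [0, 0, -1]]
    - [[0, 0, 0], [0, 0, -1]]
    - [[0, 0, 0], [0, 0, -1]]
    - [[0, 0, 0], [0, 0, -1]]
    - [[0, 0, 0], [0, 0, -1]]
    - [[0, 0, 0], [0, 0, -1]]
    - [[0, 0, 0], [0, 0, -1]]
    - [[0, 0, 0], [0, 0, -1]]
    - [[0, 0, 0], [0, 0, -1]]
    - [[0, 0, 0], [0, 0, -1]]
    - [[0, 0, 0], [0, 0, -1]]
    - [[0, 0, 0], [0, 0, -1]]
    - [[0, 0, 0], [0, 0, -1]]
    - [[0, 0, 0], [0, 0, -0.8]]

```text
t: 2.6
tool_pos: [0.6002, -0.2099, 0.2309]
eef_rot: [-2.126, -2.312, 0.0]
force: [0.1, 0.5, -0.7]
grip_width: 0.0856
```

Emit:
arm_command:
  rows:
    - [[0, 0, 0], [0, 1, 0]]
    - [[0, 0, 0], [0, 1, 0]]
    - [[0, 0, 0], [0, 1, 0]]
    - [[0, 0, 0], [0, 1, 0]]
    - [[0, 0, 0], [0, 1, 0]]
    - [[0, 0, 0], [0, 1, 0]]
    - [[0, 0, 0], [0, 1, 0]]
    - [[0, 0, 0], [0, 1, 0]]
    - [[0, 0, 0], [0, 0, 0]]

```text
t: 3.35
tool_pos: [0.5994, -0.2116, 0.2285]
eef_rot: [-1.733, -1.869, -0.634]
force: [-0.8, 0.7, -2.0]
grip_width: 0.0853
```

```bash
python3 - <<'E'
from d import *
az=4.5;ly=np.array([-np.sin(np.radians(az)),np.cos(np.radians(az)),0])
R=ori(az,40);g=np.array([.602,-.2145,.034])-.005*ly
T=tcp(g,R)
delta(T+[0,0,.06],R);delta(T,R);print(cur()[2]['qpos'].round(2))
cap('scene','s1');cap('top','t1')
E
```

```text
t 3.35 pos [ 0.5994 -0.2116  0.2285] w 0.0853 F [-0.8  0.7 -2. ]
 turn total/5deg (after shift) [-0.01 -0.08 -0.04]
 shift total/30mm in tool now [-3.116  0.095  3.862]  in tool after turn [-3.089  0.079  3.884]
t 3.35 pos [ 0.5994 -0.2116  0.2285] w 0.0853 F [-0.8  0.7 -2. ]
 turn total/5deg (after shift) [-0.01 -0.08 -0.04]
 shift total/30mm in tool now [-4.413  0.101  5.385]  in tool after turn [-4.375  0.079  5.416]
[-0.67  0.73  1.37  0.49  1.57 -0.88]
```

Emit:
arm_command:
  rows:
    - [[-0.6, 0.02, 0.77], [0, 0, 0]]
    - [[-0.6, 0.02, 0.77], [0, 0, 0]]
    - [[-0.6, 0.02, 0.77], [0, 0, 0]]
    - [[-0.6, 0.02, 0.77], [0, 0, 0]]
    - [[-0.6, 0.02, 0.77], [0, 0, 0]]
    - [[0, 0, 0], [0, 0, 0]]

```text
t: 3.95
tool_pos: [0.6013, -0.2023, 0.0811]
eef_rot: [-1.733, -1.876, -0.626]
force: [-0.5, 0.5, 0.6]
grip_width: 0.0855
```

```bash
python3 - <<'E'
from d import *
az=4.5;ly=np.array([-np.sin(np.radians(az)),np.cos(np.radians(az)),0])
R=ori(az,40);g=np.array([.602,-.2145,.034])-.005*ly
T=tcp(g,R)
delta(T,R)
s=cap('scene','s2');t=cap('top','t2')
o=np.zeros((600,800,3),np.uint8)
o[:300,:800]=cv2.resize(t['image'][155:260,260:540,::-1],(800,300));o[300:600,:800]=cv2.resize(s['image'][180:290,40:333,::-1],(800,300))
cv2.imwrite('pics/c2.png',o)
E
```

```text
t 3.95 pos [ 0.6013 -0.2023  0.0811] w 0.0855 F [-0.5  0.5  0.6]
 turn total/5deg (after shift) [-0.06 -0.01 -0.01]
 shift total/30mm in tool now [-1.450e+00  1.000e-03  1.455e+00]  in tool after turn [-1.449 -0.008  1.456]
```

View pics/c2.png

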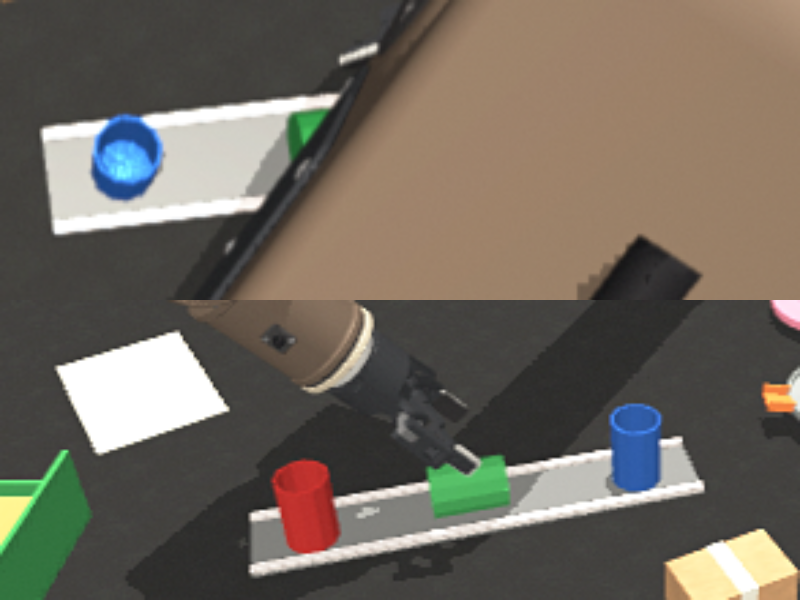

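Emit:
arm_command:
  rows:
    - [[-0.48, 0, 0.48], [0, 0, 0]]
    - [[-0.48, 0, 0.48], [0, 0, 0]]
    - [[-0.48, 0, 0.48], [0, 0, 0]]
    - [[0, 0, 0], [0, 0, 0]]

```text
t: 4.38
tool_pos: [0.6033, -0.2098, 0.0237]
eef_rot: [-1.735, -1.879, -0.63]
force: [-1.1, 1.2, 0.0]
grip_width: 0.0852
```

```bash
python3 - <<'E'
from d import *
az=4.5;ly=np.array([-np.sin(np.radians(az)),np.cos(np.radians(az)),0])
R=ori(az,40);g=np.array([.602,-.2145,.034])-.005*ly
delta(tcp(g,R),R)
s=cap('scene','s3')
cv2.imwrite('pics/c3.png',cv2.resize(s['image'][200:290,100:293,::-1],(800,373)))
E
```

```text
t 4.38 pos [ 0.6033 -0.2098  0.0237] w 0.0852 F [-1.1  1.2  0. ]
 turn total/5deg (after shift) [-0.01  0.01  0.01]
 shift total/30mm in tool now [-0.023 -0.055  0.154]  in tool after turn [-0.023 -0.055  0.154]
```

View pics/c3.png

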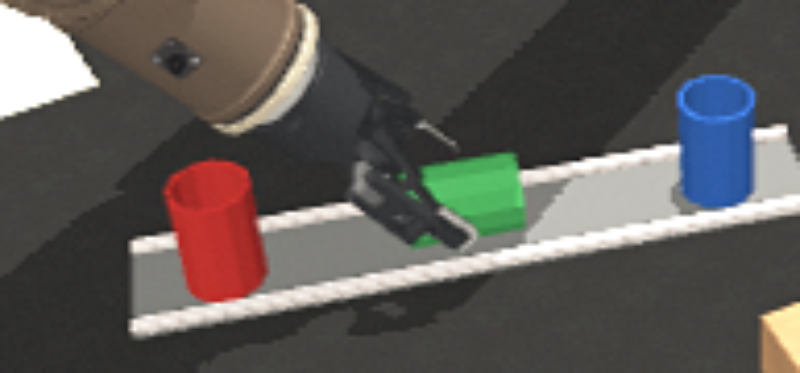

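Emit:
arm_command:
  rows:
    - [[0, -0.05, 0.14], [0, 0, 0]]
    - [[0, 0, 0], [0, 0, 0]]
    - [[0, 0, 0], [0, 0, 0]]

```text
t: 4.68
tool_pos: [0.6023, -0.2074, 0.0226]
eef_rot: [-1.735, -1.88, -0.632]
force: [-0.2, 0.5, -0.2]
grip_width: 0.0851
```

Emit:
arm_command:
  rows:
    - [[0, 0, 0], [0, 0, 0]]
    - [[0, 0, 0], [0, 0, 0]]
    - [[0, 0, 0], [0, 0, 0]]
    - [[0, 0, 0], [0, 0, 0]]
    - [[0, 0, 0], [0, 0, 0]]
    - [[0, 0, 0], [0, 0, 0]]
    - [[0, 0, 0], [0, 0, 0]]
    - [[0, 0, 0], [0, 0, 0]]
  hand: 0
  squeeze: 30

```text
t: 5.35
tool_pos: [0.6019, -0.2074, 0.0215]
eef_rot: [-1.735, -1.878, -0.632]
force: [-0.9, -2.0, 6.7]
grip_width: 0.0534
```

Emit:
arm_command:
  rows:
    - [[0.3, 0, -0.36], [0, 0, 0]]
    - [[0.43, 0, -0.51], [0, 0, 0]]
    - [[0.43, 0, -0.51], [0, 0, 0]]
    - [[0.43, 0, -0.51], [0, 0, 0]]
    - [[0, 0, 0], [0, 0, 0]]

```text
t: 5.77
tool_pos: [0.6033, -0.2081, 0.0996]
eef_rot: [-1.736, -1.883, -0.633]
force: [0.4, 0.2, -0.2]
grip_width: 0.0538
```

Emit:
arm_command:
  rows:
    - [[0, 0, 0], [0, -1, 0]]
    - [[0, 0, 0], [0, -1, 0]]
    - [[0, 0, 0], [0, -1, 0]]
    - [[0, 0, 0], [0, -1, 0]]
    - [[0, 0, 0], [0, -1, 0]]
    - [[0, 0, 0], [0, -1, 0]]
    - [[0, 0, 0], [0, -1, 0]]
    - [[0, 0, 0], [0, -1, 0]]
    - [[0, 0, 0], [0, -1, 0]]
    - [[0, 0, 0], [0, -1, 0]]
    - [[0, 0, 0], [0, -1, 0]]
    - [[0, 0, 0], [0, -1, 0]]
    - [[0, 0, 0], [0, -1, 0]]
    - [[0, 0, 0], [0, -1, 0]]
    - [[0, 0, 0], [0, -1, 0]]
    - [[0, 0, 0], [0, -1, 0]]
    - [[0, 0, 0], [0, -1, 0]]
    - [[0, 0, 0], [0, -1, 0]]
    - [[0, 0, 0], [0, 0, 0]]

```text
t: 7.35
tool_pos: [0.6012, -0.2054, 0.0935]
eef_rot: [1.618, 1.759, -0.761]
force: [-1.7, 0.6, -2.6]
grip_width: 0.0535
```

```bash
python3 - <<'E'
from d import *
az=4.5;ly=np.array([-np.sin(np.radians(az)),np.cos(np.radians(az)),0])
R=ori(az,-50);p,Rc,s=cur()
delta(p,R);print('grasp pt',p-Rc.apply([0,0,.0187]),s['qpos'].round(2))
s=cap('scene','s4');t=cap('top','t4')
o=np.zeros((600,800,3),np.uint8)
o[:300,:800]=cv2.resize(t['image'][155:260,260:540,::-1],(800,300));o[300:600,:800]=cv2.resize(s['image'][180:290,100:393,::-1],(800,300))
cv2.imwrite('pics/c4.png',o)
E
```

```text
t 7.35 pos [ 0.6012 -0.2054  0.0935] w 0.0535 F [-1.7  0.6 -2.6]
 turn total/5deg (after shift) [0.01 0.05 0.05]
 shift total/30mm in tool now [0. 0. 0.]  in tool after turn [0. 0. 0.]
grasp pt [ 0.60005659 -0.19103971  0.10545782] [ 0.08  0.77  1.91 -1.22  0.96  1.  ]
```

View pics/c4.png

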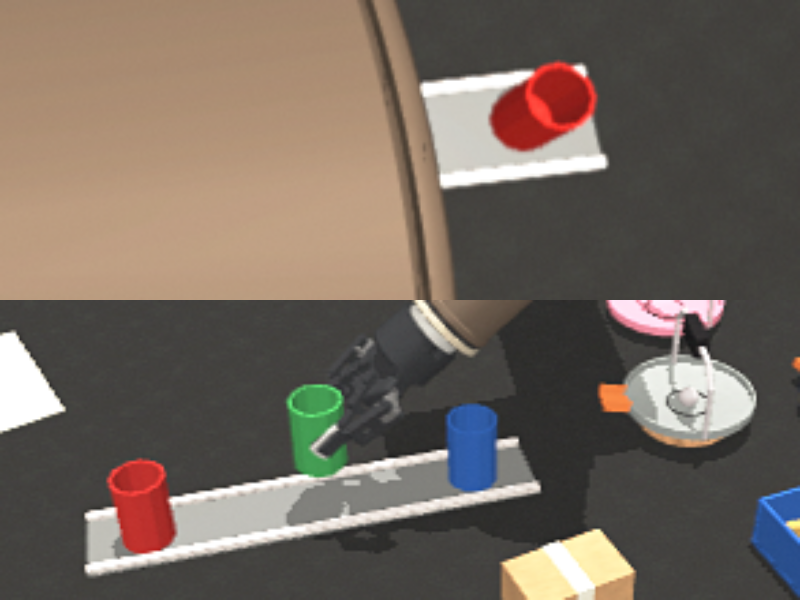

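```bash
python3 - <<'E'
from d import *
from m import mask
p,Rc,s=cur()
Rg=Ro.from_rotvec([-1.735,-1.878,-.632]);q=Rg.inv().apply(np.array([.602,-.2145,.031])-[.6019,-.2074,.0215])
ax=Rg.inv().apply([np.sin(np.radians(4.5)),-np.cos(np.radians(4.5)),0])
m=p+Rc.apply(q);a=Rc.apply(ax);print('mid',m,'axis',a, 'base z',(m-.04*a)[2])
c=load('s4');P=pts(c);k=(mask(c,(50,120,60),(75,255,255),(190,200,240,260))>0)&(c['range_z']>0);Q=P[k]
print(np.percentile(Q,[1,99],axis=0).round(4)); T=Q[Q[:,2]>np.percentile(Q[:,2],99)-.004];print(cv2.minEnclosingCircle((T[:,:2]*1000).astype(np.float32)))
d=np.array([0,0,-(m-.04*a)[2]+.004]);d[:2]=np.array([.6015,-.2145])-m[:2]
print('world d',d,'tool/30',Rc.inv().apply(d)/.03, 'down unit',Rc.inv().apply([0,0,-1]))
E
```

```text
mid [ 0.60043043 -0.19690706  0.10144172] axis [ 0.00137812 -0.00230031  0.9999964 ] base z 0.061441867950230745
[[ 0.4071 -0.2217  0.0015]
 [ 0.6323 -0.169   0.1434]]
((602.8023681640625, -194.68089294433594), 29.065210342407227)
world d [ 0.00106957 -0.01759294 -0.05744187] tool/30 [ 1.08475484 -0.00838385  1.68362594] down unit [0.76433949 0.00167282 0.64481187]
```

Emit:
arm_command:
  rows:
    - [[0.24, 0, 0.4], [0, 0, 0]]
    - [[0.24, 0, 0.4], [0, 0, 0]]
    - [[0.24, 0, 0.4], [0, 0, 0]]
    - [[0.24, 0, 0.4], [0, 0, 0]]
    - [[0, 0, 0], [0, 0, 0]]
    - [[0, 0, 0], [0, 0, 0]]

```text
t: 7.95
tool_pos: [0.6029, -0.2263, 0.0426]
eef_rot: [1.627, 1.758, -0.757]
force: [0.6, -0.0, 0.1]
grip_width: 0.0535
```

```bash
python3 - <<'E'
from d import *
from m import mask
p,Rc,s=cur()
Rg=Ro.from_rotvec([-1.735,-1.878,-.632]);q=Rg.inv().apply(np.array([.602,-.2145,.031])-[.6019,-.2074,.0215])
m=p+Rc.apply(q);print('mid',m,'base',m[2]-.04,s['force'])
d=np.array([.6015,-.2145,.044])-m;print(Rc.inv().apply(d)/.03)
c=cap('scene','s5');cv2.imwrite('pics/c5.png',cv2.resize(c['image'][200:290,100:293,::-1],(800,373)))
P=pts(c);k=(mask(c,(50,120,60),(75,255,255),(190,210,240,275))>0)&(c['range_z']>0);Q=P[k];print(np.percentile(Q,[1,99],axis=0).round(4))
E
```

```text
mid [ 0.60172813 -0.216886    0.04972224] base 0.009722238467688132 [ 0.56221561 -0.01910852  0.10220546]
[ 0.19734523 -0.00146631  0.06179254]
[[ 0.5354 -0.2424  0.006 ]
 [ 0.6344 -0.1909  0.0928]]
```

View pics/c5.png

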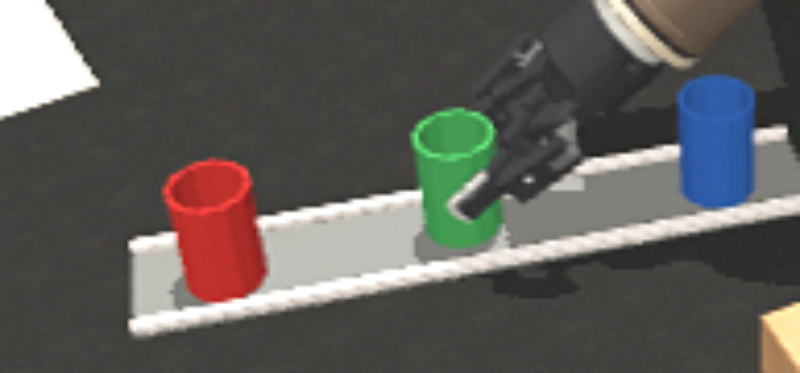

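Emit:
arm_command:
  rows:
    - [[0.07, 0, 0.02], [0, 0, 0]]
    - [[0.06, 0, 0.02], [0, 0, 0]]
    - [[0, 0, 0], [0, 0, 0]]
    - [[0, 0, 0], [0, 0, 0]]

```text
t: 8.33
tool_pos: [0.6032, -0.2235, 0.0386]
eef_rot: [1.624, 1.758, -0.756]
force: [1.3, 0.3, -0.8]
grip_width: 0.0533
```

Emit:
arm_command:
  rows:
    - [[0.06, 0, 0.03], [0, 0, 0]]
    - [[0, 0, 0], [0, 0, 0]]
    - [[0, 0, 0], [0, 0, 0]]

```text
t: 8.58
tool_pos: [0.603, -0.2231, 0.0362]
eef_rot: [1.624, 1.759, -0.757]
force: [0.1, 0.6, -0.7]
grip_width: 0.0529
```

Emit:
arm_command:
  rows:
    - [[0.03, 0, 0.03], [0, 0, 0]]
    - [[0, 0, 0], [0, 0, 0]]
    - [[0, 0, 0], [0, 0, 0]]

```text
t: 8.83
tool_pos: [0.6031, -0.2235, 0.0359]
eef_rot: [1.623, 1.757, -0.758]
force: [-2.4, 4.2, 9.3]
grip_width: 0.0536
```

Emit:
arm_command:
  rows:
    - [[0.03, 0, 0.03], [0, 0, 0]]
    - [[0, 0, 0], [0, 0, 0]]
    - [[0, 0, 0], [0, 0, 0]]

```text
t: 9.08
tool_pos: [0.6032, -0.2238, 0.0357]
eef_rot: [1.623, 1.756, -0.758]
force: [-6.2, 9.3, 23.5]
grip_width: 0.0535
```

Emit:
arm_command:
  rows:
    - [[-0.03, 0, -0.03], [0, 0, 0]]
    - [[0, 0, 0], [0, 0, 0]]

```text
t: 9.25
tool_pos: [0.6032, -0.2234, 0.0358]
eef_rot: [1.624, 1.758, -0.757]
force: [-2.9, 5.5, 9.8]
grip_width: 0.0532
```

Emit:
arm_command:
  rows:
    - [[0, 0, 0], [0, 0, 0]]
    - [[0, 0, 0], [0, 0, 0]]
    - [[0, 0, 0], [0, 0, 0]]
    - [[0, 0, 0], [0, 0, 0]]
    - [[0, 0, 0], [0, 0, 0]]
    - [[0, 0, 0], [0, 0, 0]]
  hand: 1

```text
t: 9.75
tool_pos: [0.603, -0.2234, 0.035]
eef_rot: [1.624, 1.758, -0.757]
force: [-0.9, -0.2, 0.7]
grip_width: 0.0854
```

```bash
python3 - <<'E'
from d import *
p,Rc,s=cur();print(p,s['grip_width'],s['force'])
c=cap('scene','s6');cv2.imwrite('pics/c6.png',cv2.resize(c['image'][200:290,100:293,::-1],(800,373)))
E
```

```text
[ 0.60295593 -0.22342448  0.03496307] 0.08542281146859892 [-0.88929816 -0.16836613  0.72502038]
```

View pics/c6.png

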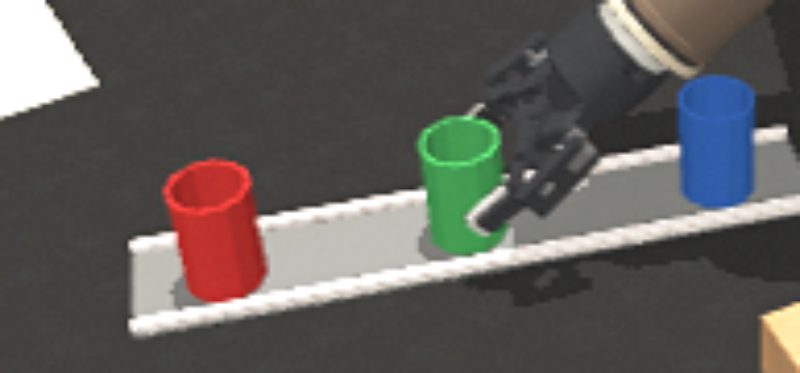

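Emit:
arm_command:
  rows:
    - [[0, 0, -0.4], [0, 0, 0]]
    - [[0, 0, -0.7], [0, 0, 0]]
    - [[0, 0, -0.9], [0, 0, 0]]
    - [[0, 0, -0.9], [0, 0, 0]]
    - [[-0.76, 0, -0.64], [0, 0, 0]]
    - [[-0.76, 0, -0.64], [0, 0, 0]]
    - [[-0.76, 0, -0.64], [0, 0, 0]]
    - [[-0.76, 0, -0.64], [0, 0, 0]]
    - [[-0.76, 0, -0.64], [0, 0, 0]]
    - [[0, 0, 0], [0, 1, 0]]
    - [[0, 0, 0], [0, 1, 0]]
    - [[0, 0, 0], [0, 1, 0]]
    - [[0, 0, 0], [0, 1, 0]]
    - [[0, 0, 0], [0, 1, 0]]
    - [[0, 0, 0], [0, 1, 0]]
    - [[0, 0, 0], [0, 1, 0]]
    - [[0, 0, 0], [0, 1, 0]]
    - [[0, 0, 0], [0, 1, 0]]
    - [[0, 0, 0], [0, 1, 0]]

```text
t: 11.38
tool_pos: [0.5983, -0.1556, 0.2416]
eef_rot: [-2.128, -2.308, -0.009]
force: [-0.3, 0.1, -1.3]
grip_width: 0.0857
```

```bash
python3 - <<'E'
from d import *
from m import mask
cap('top','t7');cap('scene','s7')
R=ori(-94.4,0);G=np.array([.5285,.2408,.120]);T=tcp(G,R)
delta(T+[0,0,.13],R);print('q',cur()[2]['qpos'].round(2))
t=load('t7');s=load('s7')
for c in(t,s):
    P=pts(c);k=(mask(c,(50,120,60),(75,255,255),None)>0)&(c['range_z']>0)&(P[...,2]>.07)&(P[...,2]<.1)&(abs(P[...,0]-.6)<.06)&(abs(P[...,1]+.21)<.06)
    Q=P[k];print(len(Q),Q[:,2].max() if len(Q) else 0); 
    if len(Q): print(cv2.minEnclosingCircle((Q[Q[:,2]>.078][:,:2]*1000).astype(np.float32)))
o=np.zeros((600,800,3),np.uint8)
o[:,:800]=cv2.resize(t['image'][:,:,::-1],(800,600));cv2.imwrite('pics/c7.png',o)
E
```

```text
t 11.48 pos [ 0.598  -0.1581  0.2408] w 0.0854 F [ 0.6 -0.5  0.1]
 turn total/5deg (after shift) [-0.02 -0.04 19.76]
 shift total/30mm in tool now [13.433 -1.286  0.361]  in tool after turn [ -3.33  -13.078   0.316]
q [-0.31  0.43  1.66  0.    1.05 -0.39]
0 0
175 0.08707098687843733
((604.4226684570312, -212.63528442382812), 31.25361442565918)
```

View pics/c7.png

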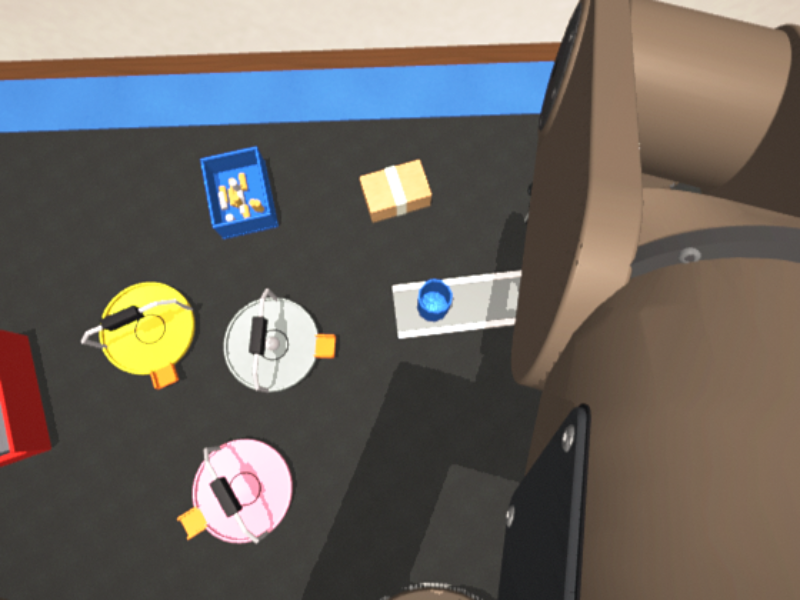

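Emit:
arm_command:
  rows:
    - [[0.9, -0.09, 0], [0, 0, 0]]
    - [[0.9, -0.09, 0], [0, 0, 0]]
    - [[0.9, -0.09, 0], [0, 0, 0]]
    - [[0.9, -0.09, 0], [0, 0, 0]]
    - [[0.9, -0.09, 0], [0, 0, 0]]
    - [[0.9, -0.09, 0], [0, 0, 0]]
    - [[0.9, -0.09, 0], [0, 0, 0]]
    - [[0.9, -0.09, 0], [0, 0, 0]]
    - [[0.9, -0.09, 0], [0, 0, 0]]
    - [[0.9, -0.09, 0], [0, 0, 0]]
    - [[0.9, -0.09, 0], [0, 0, 0]]
    - [[0.9, -0.09, 0], [0, 0, 0]]
    - [[0.9, -0.09, 0], [0, 0, 0]]
    - [[0.9, -0.09, 0], [0, 0, 0]]
    - [[0.9, -0.03, 0], [0, 0, 0]]

```text
t: 12.73
tool_pos: [0.5255, 0.2459, 0.2404]
eef_rot: [2.129, 2.308, -0.001]
force: [0.9, 0.7, 0.5]
grip_width: 0.0851
```

Emit:
arm_command:
  rows:
    - [[0, 0, 0], [0, 0, 1]]
    - [[0, 0, 0], [0, 0, 1]]
    - [[0, 0, 0], [0, 0, 1]]
    - [[0, 0, 0], [0, 0, 1]]
    - [[0, 0, 0], [0, 0, 1]]
    - [[0, 0, 0], [0, 0, 1]]
    - [[0, 0, 0], [0, 0, 1]]
    - [[0, 0, 0], [0, 0, 1]]
    - [[0, 0, 0], [0, 0, 1]]
    - [[0, 0, 0], [0, 0, 1]]
    - [[0, 0, 0], [0, 0, 1]]
    - [[0, 0, 0], [0, 0, 1]]
    - [[0, 0, 0], [0, 0, 1]]
    - [[0, 0, 0], [0, 0, 1]]
    - [[0, 0, 0], [0, 0, 1]]
    - [[0, 0, 0], [0, 0, 1]]
    - [[0, 0, 0], [0, 0, 1]]
    - [[0, 0, 0], [0, 0, 1]]
    - [[0, 0, 0], [0, 0, 1]]
    - [[0, 0, 0], [0, 0, 0.76]]
  hand: 0.6

```text
t: 14.4
tool_pos: [0.5261, 0.2446, 0.2404]
eef_rot: [3.138, -0.122, 0.002]
force: [1.3, -1.2, -0.3]
grip_width: 0.0513
```

```bash
python3 - <<'E'
from d import *
from m import mask
R=ori(-94.4,0);G=np.array([.5285,.2408,.120]);T=tcp(G,R)
delta(T,R);print('q',cur()[2]['qpos'].round(2))
t=cap('top','t8');s=cap('scene','s8')
for nm,c in(('t',t),('s',s)):
    P=pts(c);k=(mask(c,(50,120,60),(75,255,255),None)>0)&(c['range_z']>0)&(P[...,2]>.07)&(P[...,2]<.1)&(abs(P[...,0]-.6)<.06)&(abs(P[...,1]+.21)<.06)
    Q=P[k];print(nm,len(Q)); 
    if len(Q): print(Q[:,2].max(),cv2.minEnclosingCircle((Q[Q[:,2]>.079][:,:2]*1000).astype(np.float32)),Q[Q[:,2]>.079].min(0),Q[Q[:,2]>.079].max(0))
o=np.zeros((600,800,3),np.uint8)
o[:,:400]=cv2.resize(t['image'][180:390,130:270,::-1],(400,600));o[:300,400:800]=cv2.resize(s['image'][150:255,290:430,::-1],(400,300));o[300:,400:]=cv2.resize(t['image'][155:260,340:480,::-1],(400,300));cv2.imwrite('pics/c8.png',o)
E
```

```text
t 14.4 pos [0.5261 0.2446 0.2404] w 0.0513 F [ 1.3 -1.2 -0.3]
 turn total/5deg (after shift) [ 0.01 -0.01 -0.01]
 shift total/30mm in tool now [0.086 0.116 4.635]  in tool after turn [0.09  0.122 4.635]
q [ 0.38  0.37  1.75 -0.    1.02  2.03]
t 167
0.08685236729444465 ((602.5712280273438, -211.5357208251953), 27.64102554321289) [ 0.57541882 -0.23798875  0.07904589] [ 0.62993621 -0.18486689  0.08685237]
s 172
0.0860377189669747 ((604.8477172851562, -211.9087677001953), 30.237049102783203) [ 0.57471094 -0.23961544  0.07906549] [ 0.63349611 -0.18622424  0.08603772]
```

View pics/c8.png

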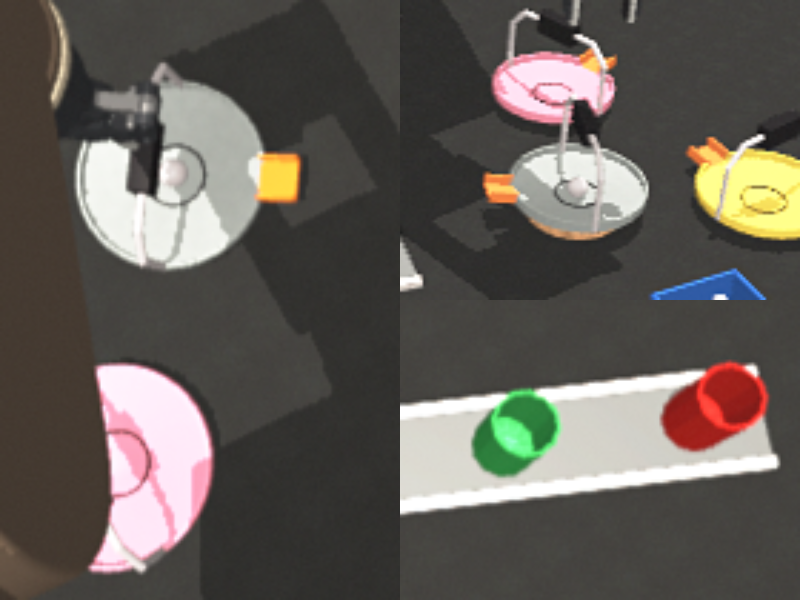

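Emit:
arm_command:
  rows:
    - [[0.09, 0.12, 0.4], [0, 0, 0]]
    - [[0, 0, 0.8], [0, 0, 0]]
    - [[0, 0, 0.8], [0, 0, 0]]
    - [[0, 0, 0.8], [0, 0, 0]]
    - [[0, 0, 0.8], [0, 0, 0]]
    - [[0, 0, 0.6], [0, 0, 0]]
    - [[0, 0, 0.4], [0, 0, 0]]
    - [[0, 0, 0], [0, 0, 0]]
    - [[0, 0, 0], [0, 0, 0]]

```text
t: 15.25
tool_pos: [0.5292, 0.2405, 0.1023]
eef_rot: [3.139, -0.114, -0.001]
force: [0.6, -0.3, 0.1]
grip_width: 0.0513
```

```bash
python3 - <<'E'
from d import *
R=ori(-94.4,0);G=np.array([.5285,.2408,.120]);T=tcp(G,R)
delta(T,R)
t=cap('top','t9');s=cap('scene','s9')
o=np.zeros((600,800,3),np.uint8)
o[:,:400]=cv2.resize(t['image'][180:285,130:200,::-1],(400,600));o[:,400:800]=cv2.resize(s['image'][150:255,310:380,::-1],(400,600));cv2.imwrite('pics/c9.png',o)
E
```

```text
t 15.25 pos [0.5292 0.2405 0.1023] w 0.0513 F [ 0.6 -0.3  0.1]
 turn total/5deg (after shift) [0.   0.01 0.05]
 shift total/30mm in tool now [-0.023 -0.01   0.033]  in tool after turn [-0.023 -0.01   0.033]
```

View pics/c9.png

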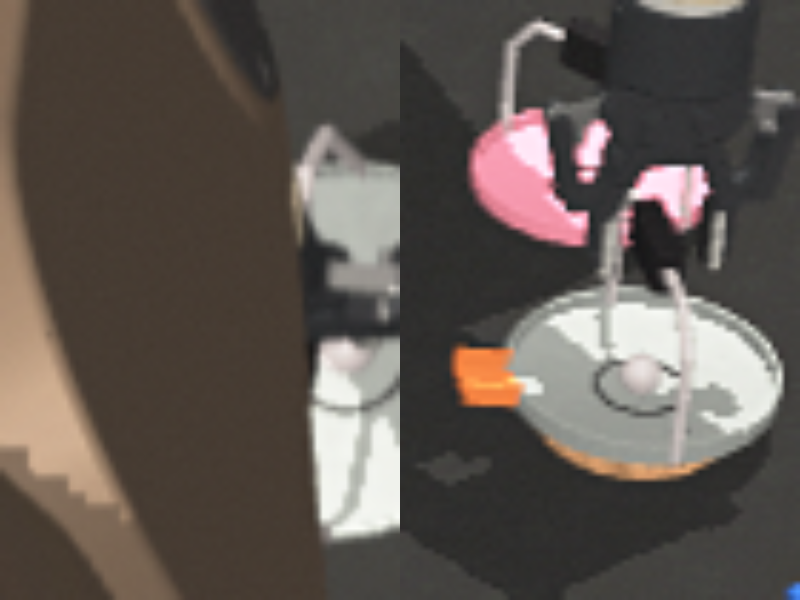

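Emit:
arm_command:
  rows:
    - [[0, 0, 0], [0, 0, 0]]
    - [[0, 0, 0], [0, 0, 0]]
    - [[0, 0, 0], [0, 0, 0]]
    - [[0, 0, 0], [0, 0, 0]]
  hand: 0.27
  squeeze: 70

```text
t: 15.68
tool_pos: [0.5297, 0.2402, 0.1027]
eef_rot: [-3.139, 0.117, -0.001]
force: [-0.3, 0.0, 0.1]
grip_width: 0.023
```

Emit:
arm_command:
  rows:
    - [[0, 0, 0], [0, 0, 0]]
    - [[0, 0, 0], [0, 0, 0]]
    - [[0, 0, 0], [0, 0, 0]]
    - [[0, 0, 0], [0, 0, 0]]
    - [[0, 0, 0], [0, 0, 0]]
    - [[0, 0, 0], [0, 0, 0]]
  hand: 0

```text
t: 16.18
tool_pos: [0.5299, 0.2403, 0.1028]
eef_rot: [-3.139, 0.117, -0.001]
force: [0.1, -0.8, 7.1]
grip_width: 0.0173
```

```bash
python3 - <<'E'
from d import *
p,R,st=cur();print(p,np.degrees(R.as_rotvec()),st['grip_width'],st['force'])
s=cap('scene','s10')
cv2.imwrite('pics/c10.png',cv2.resize(s['image'][150:255,310:380,::-1],(400,600)))
E
```

```text
[0.52987798 0.24026056 0.10276732] [-1.79833422e+02  6.69502145e+00 -6.39867534e-02] 0.017341495277239074 [ 0.08875865 -0.80122377  7.11475401]
```

View pics/c10.png

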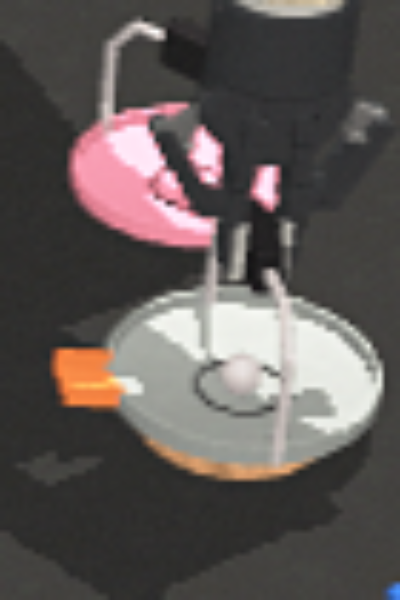

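Emit:
arm_command:
  rows:
    - [[0, 0, -0.05], [0, 0, 0]]
    - [[0, 0, -0.1], [0, 0, 0]]
    - [[0, 0, -0.15], [0, 0, 0]]
    - [[0, 0, -0.2], [0, 0, 0]]
    - [[0, 0, -0.25], [0, 0, 0]]
    - [[0, 0, -0.3], [0, 0, 0]]
    - [[0, 0, -0.3], [0, 0, 0]]
    - [[0, 0, -0.3], [0, 0, 0]]
    - [[0, 0, -0.3], [0, 0, 0]]
    - [[0, 0, -0.3], [0, 0, 0]]
    - [[0, 0, -0.3], [0, 0, 0]]
    - [[0, 0, -0.3], [0, 0, 0]]
    - [[0, 0, -0.25], [0, 0, 0]]
    - [[0, 0, -0.2], [0, 0, 0]]
    - [[0, 0, -0.15], [0, 0, 0]]
    - [[0, 0, -0.1], [0, 0, 0]]
    - [[0, 0, -0.05], [0, 0, 0]]
    - [[0, 0, 0], [0, 0, 0]]

```text
t: 17.73
tool_pos: [0.5295, 0.2401, 0.2103]
eef_rot: [-3.139, 0.117, 0.0]
force: [0.3, 0.2, -4.3]
grip_width: 0.0172
```

```bash
cat > look.py <<'E'
from d import *
import sys
n=sys.argv[1];x0,y0,x1,y1=map(int,sys.argv[2:6])
p,R,st=cur();print(st['t'],p.round(4),'z',R.as_matrix()[:,2].round(4),'yaz',np.degrees(np.arctan2(*R.as_matrix()[1::-1,1])).round(2),st['grip_width'].round(4),st['force'].round(1),st['torque'].round(2))
s=cap('scene','s'+n)
cv2.imwrite(f'pics/c{n}.png',cv2.resize(s['image'][y0:y1,x0:x1,::-1],None,fx=5,fy=5,interpolation=cv2.INTER_CUBIC))
E
python3 look.py 11 300 120 400 240
```

```text
Traceback (most recent call last):
  File "look.py", line 4, in <module>
    p,R,st=cur();print(st['t'],p.round(4),'z',R.as_matrix()[:,2].round(4),'yaz',np.degrees(np.arctan2(*R.as_matrix()[1::-1,1])).round(2),st['grip_width'].round(4),st['force'].round(1),st['torque'].round(2))
                                                                                                                                         ^^^^^^^^^^^^^^^^^^^^^^
AttributeError: 'float' object has no attribute 'round'
```

```bash
sed -i "s/st\['grip_width'\].round(4)/round(st['grip_width'],4)/" look.py
python3 look.py 11 300 120 400 240
```

```text
17.7333 [0.5295 0.2401 0.2103] z [-0.e+00  4.e-04 -1.e+00] yaz -94.26 0.0172 [ 0.3  0.2 -4.3] [-0.02 -0.    0.04]
```

View pics/c11.png

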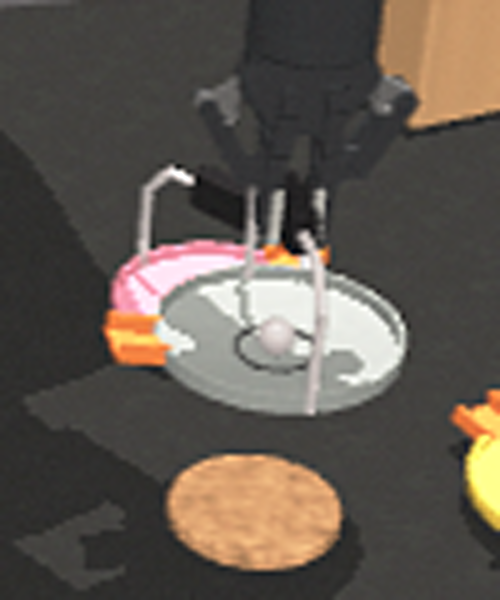

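Emit:
arm_command:
  rows:
    - [[0, 0.03, 0], [0, 0, 0]]
    - [[0, 0.06, 0], [0, 0, 0]]
    - [[0, 0.09, 0], [0, 0, 0]]
    - [[0, 0.12, 0], [0, 0, 0]]
    - [[0, 0.15, 0], [0, 0, 0]]
    - [[0, 0.18, 0], [0, 0, 0]]
    - [[0, 0.21, 0], [0, 0, 0]]
    - [[0, 0.24, 0], [0, 0, 0]]
    - [[0, 0.25, 0], [0, 0, 0]]
    - [[0, 0.25, 0], [0, 0, 0]]
    - [[0, 0.25, 0], [0, 0, 0]]
    - [[0, 0.25, 0], [0, 0, 0]]
    - [[0, 0.25, 0], [0, 0, 0]]
    - [[0, 0.25, 0], [0, 0, 0]]
    - [[0, 0.25, 0], [0, 0, 0]]
    - [[0, 0.25, 0], [0, 0, 0]]
    - [[0, 0.25, 0], [0, 0, 0]]
    - [[0, 0.25, 0], [0, 0, 0]]
    - [[0, 0.25, 0], [0, 0, 0]]
    - [[0, 0.25, 0], [0, 0, 0]]

```text
t: 19.45
tool_pos: [0.5204, 0.1173, 0.2102]
eef_rot: [-3.139, 0.117, 0.0]
force: [-0.1, -0.4, -4.3]
grip_width: 0.0169
```

```bash
python3 look.py 12 240 120 400 240
```

```text
19.45 [0.5204 0.1173 0.2102] z [-1.e-04  4.e-04 -1.e+00] yaz -94.26 0.0169 [-0.1 -0.4 -4.3] [ 0.08 -0.08 -0.02]
```

View pics/c12.png

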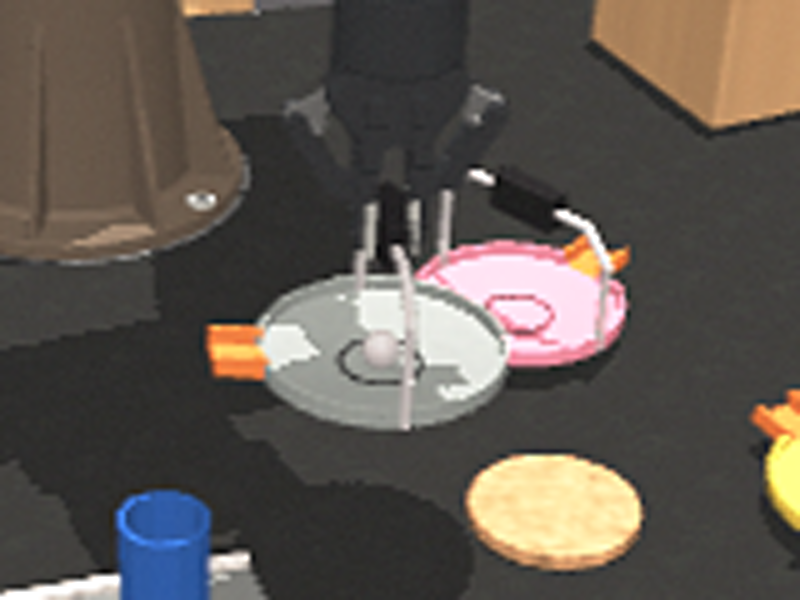

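Emit:
arm_command:
  rows:
    - [[0, 0.2, 0], [0, 0, 0]]
    - [[0, 0.25, 0], [0, 0, 0]]
    - [[0, 0.25, 0], [0, 0, 0]]
    - [[0, 0.25, 0], [0, 0, 0]]
    - [[0, 0.25, 0], [0, 0, 0]]
    - [[0, 0.25, 0], [0, 0, 0]]
    - [[0, 0.25, 0], [0, 0, 0]]
    - [[0, 0.25, 0], [0, 0, 0]]
    - [[0, 0.25, 0], [0, 0, 0]]
    - [[0, 0.25, 0], [0, 0, 0]]
    - [[0, 0.25, 0], [0, 0, 0]]
    - [[0, 0.25, 0], [0, 0, 0]]
    - [[0, 0.25, 0], [0, 0, 0]]
    - [[0, 0.25, 0], [0, 0, 0]]
    - [[0, 0.25, 0], [0, 0, 0]]
    - [[0, 0.25, 0], [0, 0, 0]]
    - [[0, 0.25, 0], [0, 0, 0]]
    - [[0, 0.25, 0], [0, 0, 0]]
    - [[0, 0.25, 0], [0, 0, 0]]
    - [[0, 0.25, 0], [0, 0, 0]]

```text
t: 21.17
tool_pos: [0.5093, -0.0308, 0.2101]
eef_rot: [-3.139, 0.117, 0.0]
force: [-0.1, -0.3, -5.0]
grip_width: 0.0172
```

Emit:
arm_command:
  rows:
    - [[0, 0.25, 0], [0, 0, 0]]
    - [[0, 0.25, 0], [0, 0, 0]]
    - [[0, 0.25, 0], [0, 0, 0]]
    - [[0, 0.25, 0], [0, 0, 0]]
    - [[0, 0.25, 0], [0, 0, 0]]
    - [[0, 0.25, 0], [0, 0, 0]]
    - [[0, 0.25, 0], [0, 0, 0]]
    - [[0, 0.25, 0], [0, 0, 0]]
    - [[0, 0.25, 0], [0, 0, 0]]
    - [[0, 0.25, 0], [0, 0, 0]]
    - [[0, 0.25, 0], [0, 0, 0]]
    - [[0, 0.25, 0], [0, 0, 0]]
    - [[0, 0.25, 0], [0, 0, 0]]
    - [[0, 0.25, 0], [0, 0, 0]]
    - [[0, 0.25, 0], [0, 0, 0]]
    - [[0, 0.25, 0], [0, 0, 0]]
    - [[0, 0.25, 0], [0, 0, 0]]
    - [[0, 0.25, 0], [0, 0, 0]]
    - [[0, 0.25, 0], [0, 0, 0]]
    - [[0, 0.25, 0], [0, 0, 0]]

```text
t: 22.83
tool_pos: [0.4982, -0.1804, 0.2101]
eef_rot: [-3.139, 0.117, 0.0]
force: [0.3, -0.0, -4.7]
grip_width: 0.0168
```

Emit:
arm_command:
  rows:
    - [[0, 0.24, 0], [0, 0, 0]]
    - [[0, 0.21, 0], [0, 0, 0]]
    - [[0, 0.18, 0], [0, 0, 0]]
    - [[0, 0.15, 0], [0, 0, 0]]
    - [[0, 0.12, 0], [0, 0, 0]]
    - [[0, 0.09, 0], [0, 0, 0]]
    - [[0, 0.06, 0], [0, 0, 0]]
    - [[0, 0.03, 0], [0, 0, 0]]
    - [[0, 0, 0], [0, 0, 0]]
    - [[0, 0, 0], [0, 0, 0]]

```text
t: 23.67
tool_pos: [0.4959, -0.2118, 0.21]
eef_rot: [-3.139, 0.117, 0.0]
force: [-1.2, -0.8, -4.1]
grip_width: 0.0169
```

```bash
python3 look.py 13 120 140 280 260
```

```text
23.6667 [ 0.4959 -0.2118  0.21  ] z [-1.e-04  5.e-04 -1.e+00] yaz -94.26 0.0169 [-1.2 -0.8 -4.1] [-0.   -0.04  0.04]
```

View pics/c13.png

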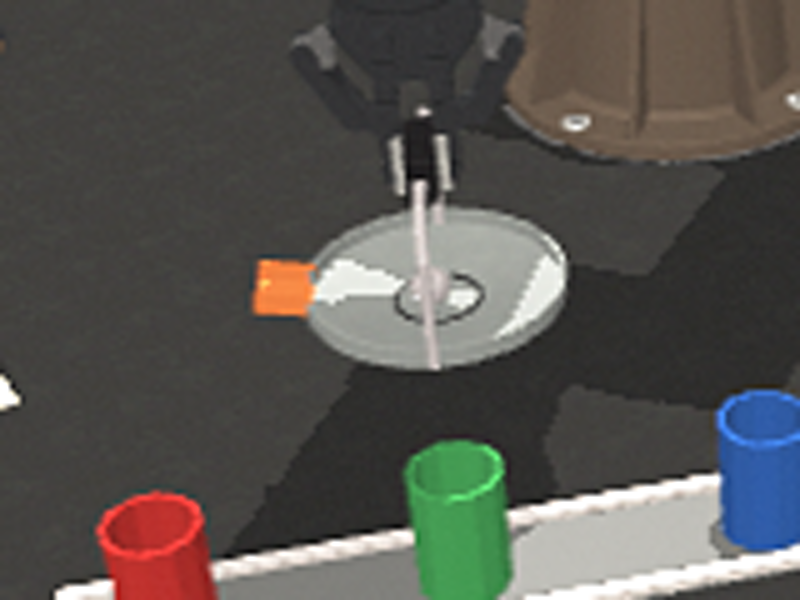

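Emit:
arm_command:
  rows:
    - [[0, 0, 0], [0, 0, -0.2]]
    - [[0, 0, 0], [0, 0, -0.4]]
    - [[0, 0, 0], [0, 0, -0.6]]
    - [[0, 0, 0], [0, 0, -0.7]]
    - [[0, 0, 0], [0, 0, -0.7]]
    - [[0, 0, 0], [0, 0, -0.7]]
    - [[0, 0, 0], [0, 0, -0.7]]
    - [[0, 0, 0], [0, 0, -0.7]]
    - [[0, 0, 0], [0, 0, -0.7]]
    - [[0, 0, 0], [0, 0, -0.7]]
    - [[0, 0, 0], [0, 0, -0.7]]
    - [[0, 0, 0], [0, 0, -0.7]]
    - [[0, 0, 0], [0, 0, -0.7]]
    - [[0, 0, 0], [0, 0, -0.7]]
    - [[0, 0, 0], [0, 0, -0.7]]
    - [[0, 0, 0], [0, 0, -0.7]]
    - [[0, 0, 0], [0, 0, -0.7]]
    - [[0, 0, 0], [0, 0, -0.7]]
    - [[0, 0, 0], [0, 0, -0.7]]
    - [[0, 0, 0], [0, 0, -0.7]]

```text
t: 25.38
tool_pos: [0.4959, -0.2118, 0.2101]
eef_rot: [-2.7, -1.606, -0.0]
force: [0.1, 0.4, -4.2]
grip_width: 0.0171
```

Emit:
arm_command:
  rows:
    - [[0, 0, 0], [0, 0, -0.7]]
    - [[0, 0, 0], [0, 0, -0.7]]
    - [[0, 0, 0], [0, 0, -0.7]]
    - [[0, 0, 0], [0, 0, -0.7]]
    - [[0, 0, 0], [0, 0, -0.7]]
    - [[0, 0, 0], [0, 0, -0.7]]
    - [[0, 0, 0], [0, 0, -0.7]]
    - [[0, 0, 0], [0, 0, -0.7]]
    - [[0, 0, 0], [0, 0, -0.6]]
    - [[0, 0, 0], [0, 0, -0.4]]
    - [[0, 0, 0], [0, 0, -0.13]]
    - [[0, 0, 0], [0, 0, 0]]
    - [[0, 0, 0], [0, 0, 0]]
    - [[0, 0, 0], [0, 0, 0]]

```text
t: 26.55
tool_pos: [0.4958, -0.2119, 0.21]
eef_rot: [-2.125, -2.313, -0.0]
force: [0.1, -0.3, -3.3]
grip_width: 0.0172
```

```bash
python3 look.py 14 120 140 280 260; python3 - <<'E'
from d import *
t=cap('top','t14');cv2.imwrite('pics/t14c.png',cv2.resize(t['image'][140:290,290:490,::-1],None,fx=4,fy=4))
E
```

```text
26.55 [ 0.4958 -0.2119  0.21  ] z [-1.e-04  4.e-04 -1.e+00] yaz 4.85 0.0172 [ 0.1 -0.3 -3.3] [-0.01  0.06 -0.04]
```

View pics/c14.png

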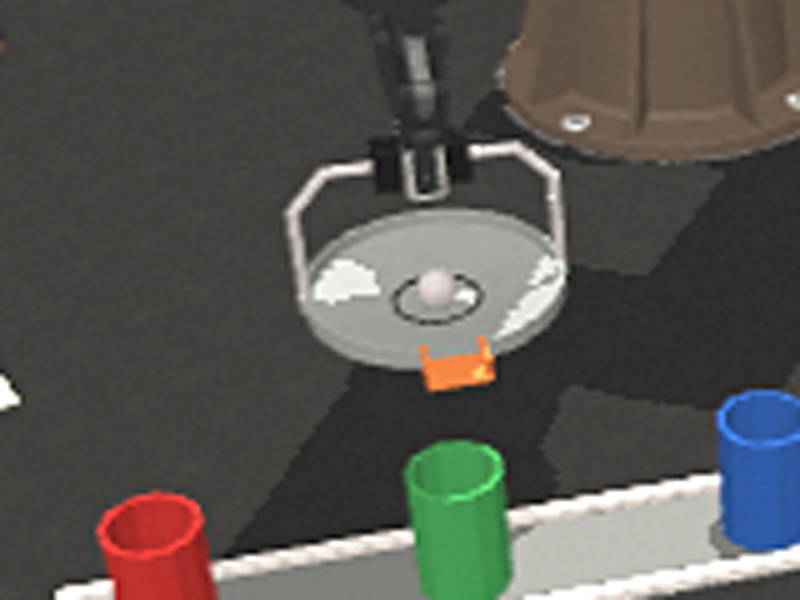

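View pics/t14c.png

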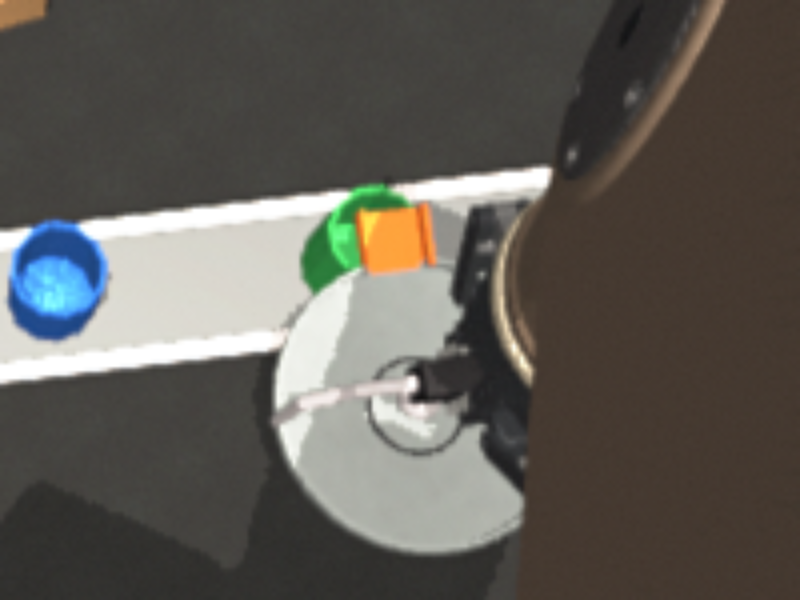

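```bash
cat > chk.py <<'E'
from d import *
from m import mask
import sys
n=sys.argv[1]
t=load('t'+n);s=load('s'+n);p,R,st=cur()
az=np.radians(4.9);ex=np.array([np.cos(az),np.sin(az),0]);ey=np.array([-ex[1],ex[0],0])
o=np.array([.6025,-.2118,0])
for nm,c in(('top',t),('scene',s)):
    P=pts(c);v=c['range_z']>0
    near=v&(np.hypot(P[...,0]-p[0],P[...,1]-p[1])<.13)&(P[...,2]>.06)&(P[...,2]<.2)
    k=near&(mask(c,(6,150,120),(20,255,255))>0);Q=P[k]-o
    L=np.c_[Q@ex,Q@ey,Q[:,2]];print(nm,'spout n',len(L),'lane-frame rel cup: x',np.percentile(L[:,0],[2,98]).round(4),'y',np.percentile(L[:,1],[2,98]).round(4),'mean y',L[:,1].mean().round(4),'z',np.percentile(L[:,2],[5,50,95]).round(4))
    # dish grey floor+rim
    h=cv2.cvtColor(c['image'],cv2.COLOR_RGB2HSV)
    g=near&(h[...,1]<40)&(h[...,2]>110)&(np.abs(P[...,2]-(p[2]-.065))<.018);Q=P[g]
    rr=np.hypot(Q[:,0]-p[0],Q[:,1]-p[1]);rim=Q[(rr>.068)&(rr<.085)]
    for it in range(4):
        A=np.c_[rim[:,0]-p[0],rim[:,1]-p[1],np.ones(len(rim))];x=np.linalg.lstsq(A,rim[:,2],rcond=None)[0];e=abs(A@x-rim[:,2]);rim=rim[e<max(.003,np.percentile(e,90))]
    print('  rim plane tilt deg x,y',np.degrees(x[:2]).round(2),'z',x[2].round(4),len(rim),'circ',np.round(cv2.minEnclosingCircle((rim[:,:2]*1000).astype(np.float32)),1) if 0 else '')
    k=v&(mask(c,(50,120,60),(75,255,255))>0)&(P[...,2]>.079)&(P[...,2]<.1)&(abs(P[...,0]-.6)<.06)&(abs(P[...,1]+.21)<.06);Q=P[k]-o
    L=np.c_[Q@ex,Q@ey];print('  cup rim',len(L),L.min(0).round(4),L.max(0).round(4))
    b=near&(h[...,0]<20)&(h[...,1]<50)
print('tcp',p,'predicted tip rel', )
E
python3 chk.py 14
python3 - <<'E'
from d import *
# predicted dish from initial relation: dish centre (.5289,.2412) tcp (.5299,.2403) yaw -94.26
R0=ori(-94.26,0);q=R0.inv().apply(np.array([.5289,.2412,.012])-[.5299,.2403,.1028]);print(q)
p,R,_=cur();c=p+R.apply(q);tip=c+R.apply([0,.103,0])+[0,0,.024];print('dish',c,'tip',tip,'need world',np.array([.6025,-.2118,.114])-tip, 'tool/30',R.inv().apply(np.array([.6025,-.2118,.114])-tip)/.03)
E
```

```text
top spout n 253 lane-frame rel cup: x [-0.0328 -0.0028] y [-0.0084  0.0275] mean y 0.0073 z [0.1374 0.1414 0.1522]
  rim plane tilt deg x,y [-0.84  1.54] z 0.1382 393 circ 
  cup rim 46 [-0.0187 -0.0158] [0.0275 0.0269]
scene spout n 85 lane-frame rel cup: x [-0.0313  0.002 ] y [-0.0092  0.0259] mean y 0.0089 z [0.1382 0.1421 0.1531]
  rim plane tilt deg x,y [ 0.65 -0.13] z 0.1424 271 circ 
  cup rim 94 [-0.0257 -0.0278] [0.0323 0.0261]
tcp [ 0.49584265 -0.21187218  0.21002409] predicted tip rel
[-0.00106409 -0.00082323  0.0908    ]
dish [ 0.49510386 -0.21296404  0.11922369] tip [ 0.59773245 -0.20422491  0.14321741] need world [ 0.00476755 -0.00757509 -0.02921741] tool/30 [-0.26549252  0.13698096  0.97379177]
```

Emit:
arm_command:
  rows:
    - [[-0.02, 0.01, 0], [0, 0, 0]]
    - [[-0.04, 0.01, 0], [0, 0, 0]]
    - [[-0.05, 0.02, 0], [0, 0, 0]]
    - [[-0.06, 0.02, 0], [0, 0, 0]]
    - [[-0.05, 0.02, 0], [0, 0, 0]]
    - [[-0.04, 0.01, 0], [0, 0, 0]]
    - [[-0.02, 0.01, 0], [0, 0, 0]]
    - [[0, 0, 0.05], [0, 0, 0]]
    - [[0, 0, 0.1], [0, 0, 0]]
    - [[0, 0, 0.12], [0, 0, 0]]
    - [[0, 0, 0.12], [0, 0, 0]]
    - [[0, 0, 0.12], [0, 0, 0]]
    - [[0, 0, 0.12], [0, 0, 0]]
    - [[0, 0, 0.12], [0, 0, 0]]
    - [[0, 0, 0.1], [0, 0, 0]]
    - [[0, 0, 0.07], [0, 0, 0]]
    - [[0, 0, 0.03], [0, 0, 0]]
    - [[0, 0, 0], [0, 0, 0]]
    - [[0, 0, 0], [0, 0, 0]]

```text
t: 28.23
tool_pos: [0.4996, -0.22, 0.1816]
eef_rot: [-2.124, -2.314, -0.0]
force: [-0.1, 0.4, -3.3]
grip_width: 0.0173
```

```bash
python3 look.py 15 120 140 280 260; python3 - <<'E'
from d import *
t=cap('top','t15');cv2.imwrite('pics/t15c.png',cv2.resize(t['image'][140:290,290:490,::-1],None,fx=4,fy=4))
E
python3 chk.py 15
```

```text
28.2333 [ 0.4996 -0.22    0.1816] z [-0.e+00  4.e-04 -1.e+00] yaz 4.89 0.0173 [-0.1  0.4 -3.3] [-0.04  0.03  0.02]
top spout n 229 lane-frame rel cup: x [-0.0295  0.    ] y [-0.0161  0.0189] mean y -0.0008 z [0.1092 0.1132 0.1235]
  rim plane tilt deg x,y [-1.09  1.85] z 0.1098 367 circ 
  cup rim 59 [-0.0203 -0.0238] [0.027  0.0274]
scene spout n 84 lane-frame rel cup: x [-0.028   0.0056] y [-0.0175  0.0182] mean y 0.001 z [0.11   0.1136 0.1244]
  rim plane tilt deg x,y [0.42 0.15] z 0.1138 276 circ 
  cup rim 86 [-0.0264 -0.0278] [0.0312 0.0253]
tcp [ 0.49965176 -0.22009297  0.18171892] predicted tip rel
```

View pics/c15.png

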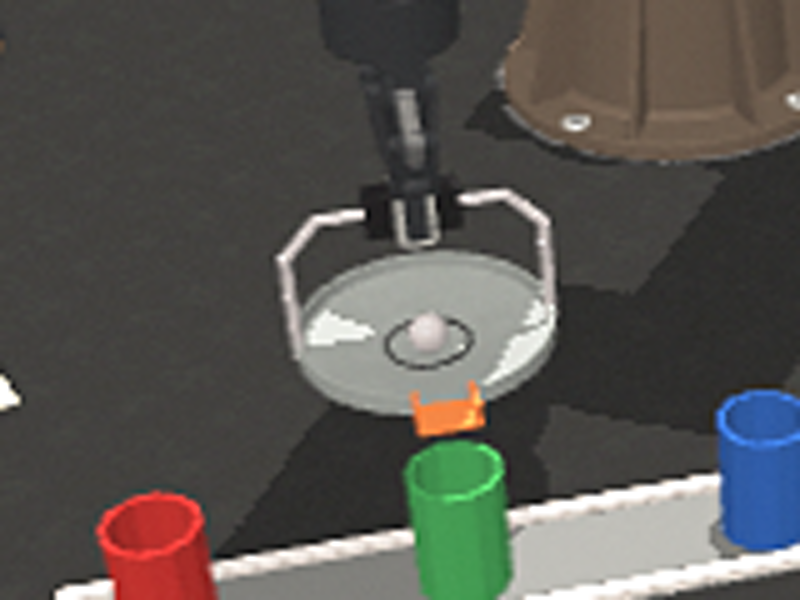

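View pics/t15c.png

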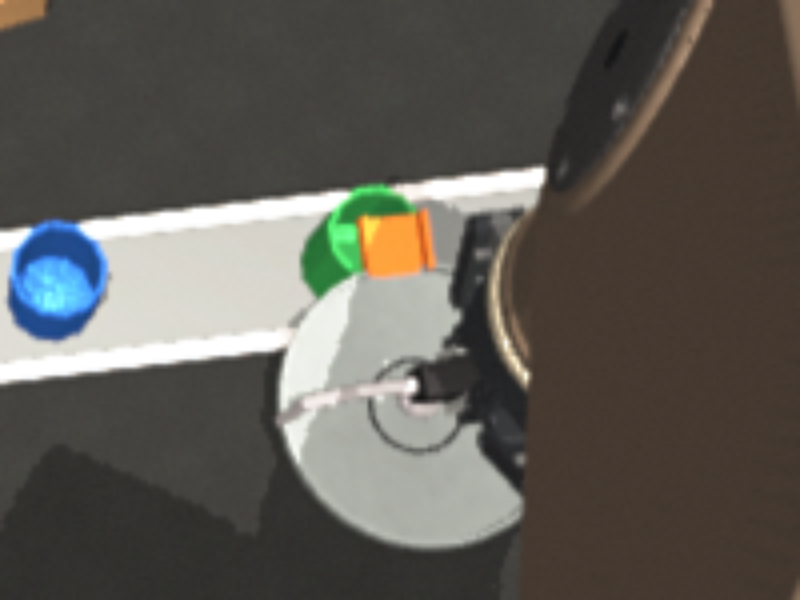

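```bash
python3 - <<'E'
from d import *
c=load('s15');P=pts(c);p,R,st=cur();az=np.radians(4.9);ex=np.array([np.cos(az),np.sin(az)]);ey=np.array([-ex[1],ex[0]])
D=P[...,:2]-p[:2];x=D@ex;y=D@ey;z=P[...,2]
ok=(c['range_z']>0)&(z>.09)&(z<.13)
# mirrored floor sectors
for r0,r1 in((.03,.05),(.05,.07)):
    r=np.hypot(x,y);a=np.degrees(np.arctan2(y,x))
    for c0 in(90,-90,0,180):
        d=(a-c0+180)%360-180;k=ok&(r>r0)&(r<r1)&(abs(d)<35);print(r0,c0,k.sum(),z[k].mean().round(4) if k.sum() else None,r[k].mean().round(4))
# ball vs ring centre: ball pixels high above floor
k=ok&(np.hypot(x,y)<.03)&(z>p[2]-.1028+.012+.010+.012);print('ball approx rel axis',x[k].mean(),y[k].mean(),k.sum())
E
```

```text
0.03 90 64 0.1054 0.0411
0.03 -90 60 0.1057 0.0406
0.03 0 56 0.1052 0.0415
0.03 180 66 0.1056 0.0406
0.05 90 96 0.1078 0.0607
0.05 -90 93 0.1081 0.0601
0.05 0 54 0.1075 0.0586
0.05 180 109 0.109 0.0608
ball approx rel axis 0.011323237098337248 0.0007321842057694967 39
```

Emit:
arm_command:
  rows:
    - [[0, 0, 0], [0, 0, 0]]
    - [[0, 0, 0], [0, 0, 0]]
    - [[0, 0, 0], [0, 0, 0]]
    - [[0, 0, 0], [0, 0, 0]]
    - [[0, 0, 0], [0, 0, 0]]
    - [[0, 0, 0], [0, 0, 0]]
    - [[0, 0, 0], [0, 0, 0]]
    - [[0, 0, 0], [0, 0, 0]]
    - [[0, 0, 0], [0, 0, 0]]
    - [[0, 0, 0], [0, 0, 0]]
    - [[0, 0, 0], [0, 0, 0]]
    - [[0, 0, 0], [0, 0, 0]]

```text
t: 29.33
tool_pos: [0.4995, -0.22, 0.1815]
eef_rot: [-2.124, -2.314, -0.0]
force: [-0.1, 0.1, -4.5]
grip_width: 0.0171
```

```bash
python3 look.py 16 120 140 280 260; python3 -c "
from d import *
cap('top','t16')"; python3 chk.py 16
```

```text
29.3333 [ 0.4995 -0.22    0.1815] z [-1.e-04  4.e-04 -1.e+00] yaz 4.9 0.0171 [-0.1  0.1 -4.5] [-0.02 -0.01  0.05]
top spout n 232 lane-frame rel cup: x [-0.0299 -0.0002] y [-0.0162  0.0193] mean y -0.0007 z [0.1088 0.1131 0.1236]
  rim plane tilt deg x,y [-1.12  1.32] z 0.11 369 circ 
  cup rim 55 [-0.0202 -0.0228] [0.0272 0.0272]
scene spout n 84 lane-frame rel cup: x [-0.0277  0.0051] y [-0.0175  0.0177] mean y 0.001 z [0.1101 0.1134 0.1242]
  rim plane tilt deg x,y [ 0.1  -0.36] z 0.1133 279 circ 
  cup rim 86 [-0.026  -0.0276] [0.0306 0.0258]
tcp [ 0.49955739 -0.22003796  0.18156246] predicted tip rel
```

View pics/c16.png

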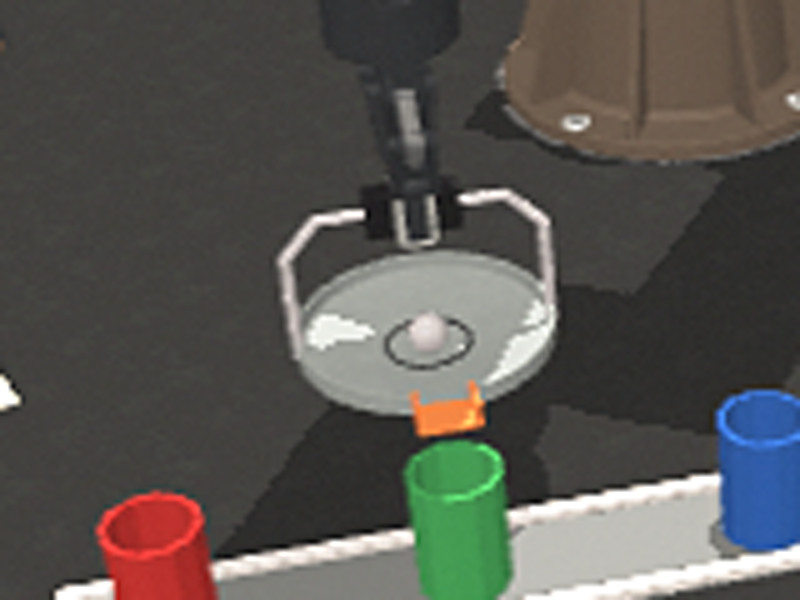

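View pics/s16.png

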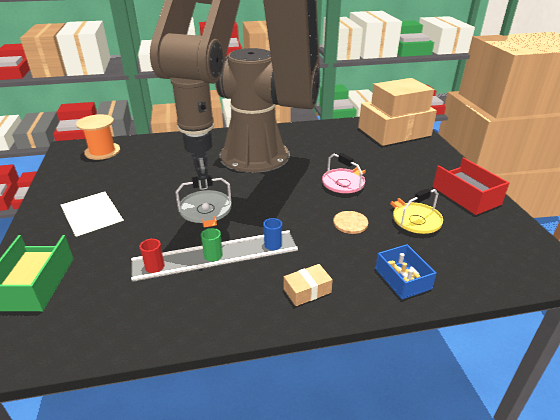

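```bash
python3 -c "
from bench import job
print(job.finish_job())"
```

```text
the job is handed in; nothing more can be done
None
```

The green cup is standing upright in its lane, and the dish is held level over it, ready to pour. I handed the job in at about 29.5 s.

- **Green cup:** I picked it up across its sides, rotated it 90° and set it down where it fell. In both views its middle is about 2–3 mm from where it lay, with its rim at roughly 84–87 mm.
- **Dish:** I lifted the grey dish by its black grip and turned it about 99° counter-clockwise. The gripper's axis now points at 4.9°, matching my estimate of the lane's direction across.
- **Spout tip:** It is about 29–30 mm above the cup's mouth. It is within about 1.5 mm of the middle along the lane and 0–5 mm across it, depending on the view.
- **Ball:** It stayed inside the black ring in every picture, and nothing moved between the last two checks, about 1 s apart.
- **Red and blue cups, carton:** By eye, these are where they started in the last scene picture.

Two checks disagreed:
- **Level:** The top view's rim fit suggested 1–2° of tilt, but the arm hides part of the rim there. The scene view's rim and floor heights gave about 0.5° or less, and the gripper's axis was within 0.03° of vertical, so I took the dish as level.
- **Tip across the lane:** The two views differed by about 5 mm. About 2.5 mm of that also shows in their cup positions, so I left the tip where it was.

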